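# Collar a stirrer paddle and show it to the inspection camera

### The arm

A 6-joint arm with a two-finger parallel gripper is mounted at the origin on the work surface. World frame = base frame: x ahead of the robot, y to its left, z up, the work surface at z = 0. Lengths are in m, angles in degrees, forces in N, time in s.
With the tool pointing down it reaches from about 0.35 to 0.925 m from the base axis. Payload 6.4 kg.
Tool frame: the origin (TCP) lies where the fingers leave the gripper's body, on its centre line; the fingertips stand 73 mm ahead of it and the grasp point (between the pads) lies 54 mm ahead of it (ctrl.tip_extent is the distance from the TCP to the fingertips, in m); z points along the fingers, y is the direction in which the jaws open and shut (so a half turn about z gives the same grasp; the last joint's range is limited). The gripper opens to 85 mm and grips with 20 to 120 N. Pads are 22 mm wide; open, the fingers measure 114 mm over their backs; the gripper's body (76 mm by 85 mm) begins 54 mm behind the grasp point. The pads swing forward as they close: fully open they stand 13 mm farther back than shut.
Start: joints at [-84.345, 14.043, 89.255, -0, 76.702, -9.975], TCP at [0.175, -0.626, 0.304] pointing down, gripper open.
Joint ranges: [-179.41, 179.41], [-58.25, 129.5], [7.25, 145.43], [-54.29, 234.29], [11.92, 165.04], [-157.13, 157.13]. Speed limits (degrees/s): [147.25, 147.25, 180, 180, 180, 180].

### API

Orientations are given as a 3x3 rotation matrix whose columns are the frame's x, y, z axes.
In Python, from rig import telemetry, eyes, sign_off, ctrl gives the robot as it stands.
- The arm moves only by the tool play_rows, never from a script. Its argument "series" is a list of rows, each a list of 3 entries, a list of its own where there are three numbers: the finger opening in mm, from 0 to 85.4, then the shift along the tool's x, y, z in mm, then the turn, a rotation vector about the tool's x, y, z in rad. In form: [[claw, [x, y, z], [wx, wy, wz]], ...]. A call has 1 to 20 rows; each row shifts and turns the commanded pose from where the row before left it, along the tool's axes as they then stand; what a row does not reach is not made up. A row lasts 1/10 s, in which the tool goes at most 50 mm and 8.59 degrees, less where a joint would pass 70% of its speed; a pose out of reach is approached as far as the arm can. A call is refused whole if a number of a shift passes 50 or a number of a turn 0.15, either way. A call with a gripper value outside its range is refused whole. The fingers move at their own pace and stop on an object; "force" is the grip in N (left out, the last holds). Time passes only in rows, so rows that do not move let the fingers close. It gives the time, the measured TCP pose, the force and the opening at its end, in the units of the state.
- telemetry.observe(): the state, without advancing time (a new reading comes with each control period).
- eyes.camera(name): name is "scene" or "side" or "wrist"; returns a dict with "image" (400x640x3 uint8, blue, green, red), "K" (3x3 intrinsics, pixels), "rvec" (rotation vector, rad) and "tvec" (3), from world to camera coordinates, as OpenCV has them; the wrist camera has in their place "tool_from_camera" (4x4, takes a point from camera to tool coordinates, whose origin is the TCP and whose axes are the flange's). Camera axes: x right, y down, z forward; pixel columns grow to the right and rows downward; lengths in m; the calibration is good to about 2 mm. A picture is of the moment at which its call begins: read the wrist's pose just before it. There is no depth.
- sign_off(): hands the job in, once; it reports no verdict.
The state is a dict: "clock": time; "joints": joint angles; "qvel": joint speeds; "effort": joint torques, N m; "position": TCP position; "eef_rot": TCP orientation; "wrist_force": force on the tool from outside, world axes, zero at the start; "torque": the same for the moment, N m; "opening": opening from 0.0 (shut) to 1.0 (fully open).
Only numpy, scipy, OpenCV 4.12 (cv2) and the standard library are available. Lean on these libraries where they do the work, as an engineer would, in place of code of your own. Each camera call takes 0.05 s, during which the arm holds its last target.

### The job

Get the paddle stirrer (the one with the flat blade) ready for its check: while it hangs in the rack, drop the depth collar that fits its shaft, the middle-sized of the three, over its top so that it lies flat on the paddle's flange, and let go of it. Then lift the paddle, collar and all, out of the rack by its shaft and hold it still in the air, upright, with the blade's middle centred 10 cm in front of the inspection camera's lens and its flat face square to the lens. Finish while still holding it there with the collar on; leave the camera, the other stirrers and collars and everything else on the bench where they are.

Things in the scene. Friction and masses are not known exactly. Their poses are not given: they have to be found in the camera images.
- rack: Fixed rack: level plate 80 (x) x 304 (y) x 8 mm, top 125 mm above the bench, on two end posts. Origin on the bench under its centre. Three 15 mm slots, open to the rack's -x (robot) side, end at the stirrers' places: x = 0, y = -90, 0, 90 mm. A ridge 4 mm high (x = -22 to -16 mm) stops the flanges: lift a stirrer 10 to 50 mm, then draw it out along -x by 100 mm or more.
- paddle_blade (a point): Centre of the blade of the paddle: loose, steel, about 0.14 kg, 153 mm long, hanging upright by its flange in one of the three slots (which one varies). The blade is at the foot: 54 mm wide (own y), 22 mm high (z), 4 mm thick (own x = normal of its flat faces, both alike). z points up along the shaft.
- paddle_flange (a point): Centre of the top face of the paddle's flange (24 mm across, 6 mm thick, underside resting on the rack plate), 92 mm above the blade's centre. The collar belongs on this face. Above it the round shaft, 12 mm thick, goes on up for 50 mm, its last 3 mm tapered. Same axes as the blade.
- paddle_grip (a point): Point on the paddle's shaft axis to grip it by, 33 mm above the flange's top face, 125 mm above the blade's centre; with the collar on, 34 mm of bare shaft show above it. Same axes as the blade.
- collar_mid (a point): Centre (half-way up) of the middle-sized depth collar: grey plastic ring, 38 mm outside, 16 mm bore, 16 mm high, lying flat on the bench, about 30 g. Fits the paddle's shaft; seated, this point is 8 mm above the flange's top. z is its axis.
- small_collar_mid (a point): Centre of the small collar, 25 mm outside, 11 mm bore, 16 mm high: too narrow for the paddle. Leave alone.
- large_collar_mid (a point): Centre of the large collar, 56 mm outside, 31 mm bore, 16 mm high: would fall past the flange. Leave alone.
- basket_stirrer_grip (a point): Shaft top (17 mm below its end) of the stirrer with a small mesh basket at its foot, 8 mm shaft, same length and flange as the paddle, in another slot. Leave alone.
- disc_stirrer_grip (a point): The same point of the stirrer with a round disc (38 mm) at its foot, 8 mm shaft, in the remaining slot. Leave alone.
- camera_lens (a point): Centre of the lens's front glass on the inspection camera (grey head 46 mm square, black lens 34 mm across, column on a foot; place, height and direction vary). The lens looks level along this frame's -x; z is up. The head reaches 23 mm above its axis; the column, 108 mm behind the glass, is 266 mm high. Leave in place.
- view_point (a point): Empty point on the lens axis 100 mm in front of the glass, where the blade's centre is to be held. Same axes as the lens: its x is the lens axis.
- sample_jar: Closed jar, 48 mm across, 62 mm high; origin at its underside. Bystander.
- beaker: Glass beaker, 72 mm across, 85 mm high; origin at its underside. Bystander.
- spatula: Spatula 170 mm long lying flat; origin in the middle of its length, at its underside. Bystander.
- check_weight: Steel check weight, 32 mm across, 42 mm high; origin at its underside. Bystander.
Things that resemble listed ones, but are neither listed nor needed, are in the scene too. What is shaped like the part that bears paddle_blade but yellow is not meant. What is shaped like the part that bears collar_mid but purple is not meant.

How it is judged:
By the outcome, as a careful person would: the job done as asked, in the order asked, and still so for the second after the job is handed in, while the arm keeps its last pose, push and grip.
It also fails if it takes over 64 s, if anything falls off the work surface, if the arm or the gripper's body presses on something with over 40 N, if the wrist force passes 120 N, or if a joint passes its speed limit or range.

## Working session

There is one attempt and no reset: what is moved stays moved. The work goes in short steps, Python scripts to look and compute and a tool call to move; the robot and the scene stay as the last step left them, time stands still between calls to the robot, and variables do not carry over. Pictures are saved under pics/ and viewed, and the job is handed in when it is done.

Besides the shell and the picture viewer there is one more tool, called after ">>>" by a JSON object that holds its "method" and its "body", one argument or row to a line. play_rows: Moves the arm, as the interface text tells. Its arguments: {"type":"object","properties":{"series":{"type":"array","items":{"type":"array"}},"force":{"type":"number"}},"required":["series"]}

```bash
ls; mkdir -p pics
cat > h.py <<'E'
import numpy as np, cv2, pickle
from rig import telemetry, eyes, ctrl
def grab(n,tag):
    s=telemetry.observe(); c=eyes.camera(n); img=np.asarray(c["image"]); cv2.imwrite(f"pics/{tag}.png",img)
    K=np.array(c["K"])
    if n=="wrist":
        T=np.eye(4);T[:3,:3]=np.array(s["eef_rot"]);T[:3,3]=s["position"]
        W=T@np.array(c["tool_from_camera"]); R=W[:3,:3].T; t=-R@W[:3,3]
    else:
        R=cv2.Rodrigues(np.array(c["rvec"],float))[0]; t=np.array(c["tvec"],float).ravel()
    d=dict(img=img,K=K,R=R,t=t,P=K@np.c_[R,t]); pickle.dump(d,open(f"pics/{tag}.pkl","wb")); return d
def load(tag): return pickle.load(open(f"pics/{tag}.pkl","rb"))
def ray(d,uv):
    C=-d["R"].T@d["t"]; v=d["R"].T@np.linalg.inv(d["K"])@np.array([uv[0],uv[1],1.]); return C,v/np.linalg.norm(v)
def onz(d,uv,z):
    C,v=ray(d,uv); return C+v*(z-C[2])/v[2]
def tri(*obs):
    A=np.zeros((3,3));b=np.zeros(3);L=[]
    for d,uv in obs:
        C,v=ray(d,uv);M=np.eye(3)-np.outer(v,v);A+=M;b+=M@C;L.append((C,M))
    X=np.linalg.solve(A,b); return X,[round(1000*np.linalg.norm(M@(X-C)),1) for C,M in L]
def proj(d,X):
    p=d["P"]@np.append(X,1); return p[:2]/p[2]
def crop(tag,out,x0,y0,x1,y1,s):
    im=load(tag)["img"][y0:y1,x0:x1]; cv2.imwrite(f"pics/{out}.png",cv2.resize(im,None,fx=s,fy=s,interpolation=cv2.INTER_CUBIC))
E
python3 - <<'E'
from h import *
for n in("scene","side","wrist"):
    d=grab(n,n+"0"); print(n,(-d["R"].T@d["t"]).round(3),d["R"][2].round(2),d["K"][0,0])
print(telemetry.observe())
E
```

```text
pics
scene [1.138 0.084 0.673] [-0.72 -0.17 -0.67] 361.50976261018786
side [0.015 0.764 0.942] [ 0.43 -0.64 -0.64] 457.95697781720554
wrist [ 0.252 -0.605  0.372] [-0.29 -0.08 -0.95] 313.7373033061518
{'clock': 0.15, 'joints': array([-8.43466820e+01,  1.40748646e+01,  8.93108386e+01,  3.56462488e-04,
        7.67009781e+01, -9.97575776e+00]), 'qvel': array([-0.04562636, -0.08035777, -0.21245265,  0.03799459,  0.09930202,
       -0.04999694]), 'effort': array([ 7.74855271e-04, -4.29986286e+01, -3.26551259e+01, -1.61152730e-04,
        3.52780422e-03,  7.12228868e-06]), 'position': array([ 0.17508326, -0.62563408,  0.30301558]), 'eef_rot': array([[ 9.63026381e-01,  2.69407071e-01, -1.43006587e-04],
       [ 2.69406975e-01, -9.63025240e-01,  1.50611256e-03],
       [ 2.68038420e-04, -1.48895310e-03, -9.99998856e-01]]), 'wrist_force': array([ 0.67820335, -0.23603108,  0.09424518]), 'torque': array([-0.04374826, -0.04262621, -0.0217394 ]), 'opening': 1.0023795631120747}
```

View pics/scene0.png

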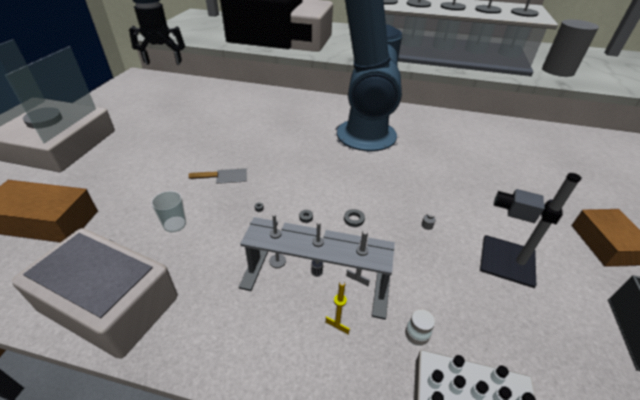

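View pics/side0.png

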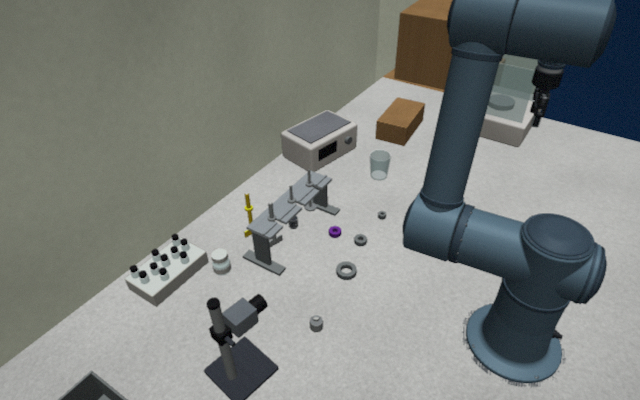

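View pics/wrist0.png

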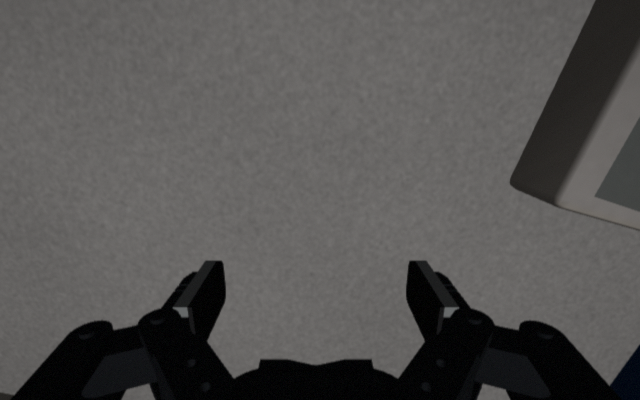

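Run:
```python
from h import *
crop("scene0","cs",230,190,450,340,3.6); crop("side0","cd",200,150,420,340,3.5); crop("side0","cc",190,280,340,400,4);crop("scene0","cc2",470,160,620,290,4)
s=load("scene0");d=load("side0")
for n,a,b in[("mid",(306,215.5),(360,239.5)),("large",(354,217),(346,270)),("small",(259,207),(382,214.5)),("weight",(429,221),(316,323)),("jar",(421,325),(221,261)),("lens",(500,200),(261,304)),("padtop",(364,235),(270.5,205))]:
    X,e=tri((s,a),(d,b));print(n,X.round(3),e)
print(onz(d,(335,231),.008))
```

```text
mid [ 0.469 -0.095  0.01 ] [np.float64(0.4), np.float64(0.4)]
large [0.441 0.029 0.01 ] [np.float64(0.4), np.float64(0.4)]
small [ 0.469 -0.229  0.009] [np.float64(0.9), np.float64(0.9)]
weight [0.41  0.221 0.016] [np.float64(0.4), np.float64(0.4)]
jar [0.732 0.206 0.036] [np.float64(0.5), np.float64(0.5)]
lens [0.47  0.335 0.168] [np.float64(2.2), np.float64(2.2)]
padtop [0.655 0.069 0.172] [np.float64(0.0), np.float64(0.0)]
[ 0.55153425 -0.0879451   0.008     ]
```

View pics/cs.png

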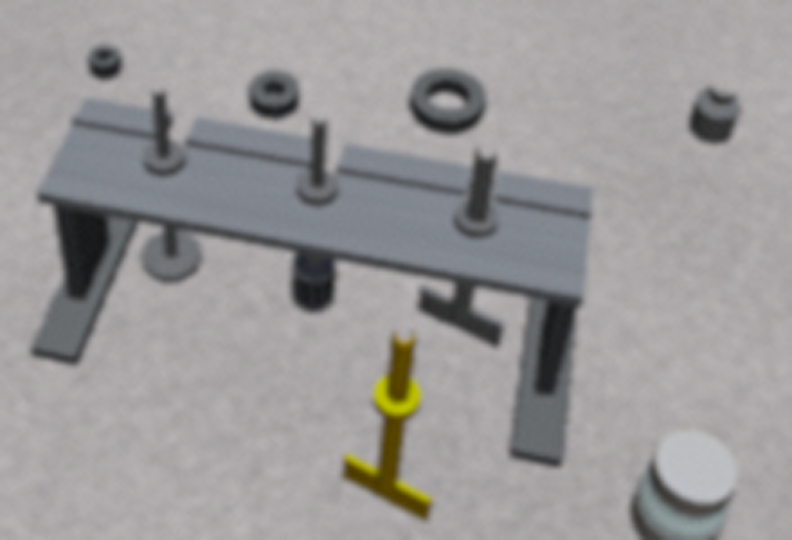

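View pics/cd.png

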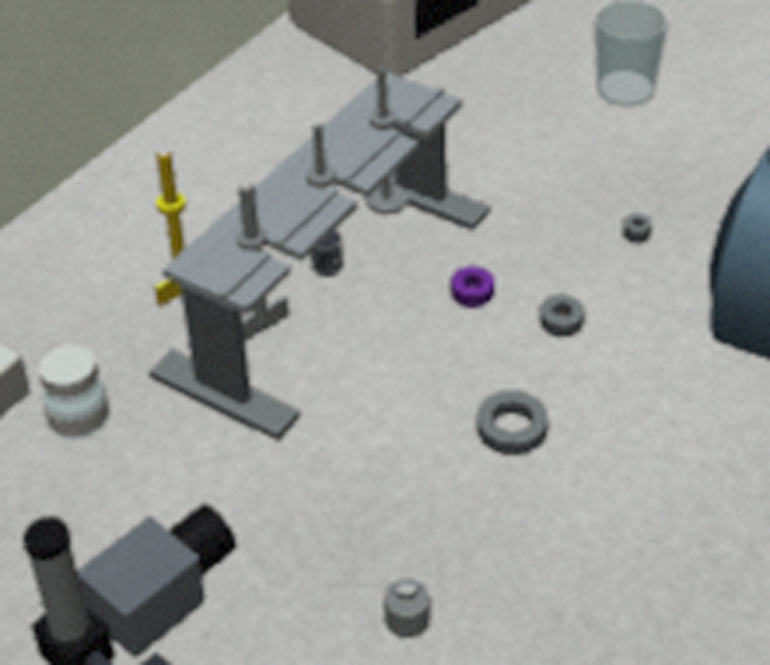

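View pics/cc.png

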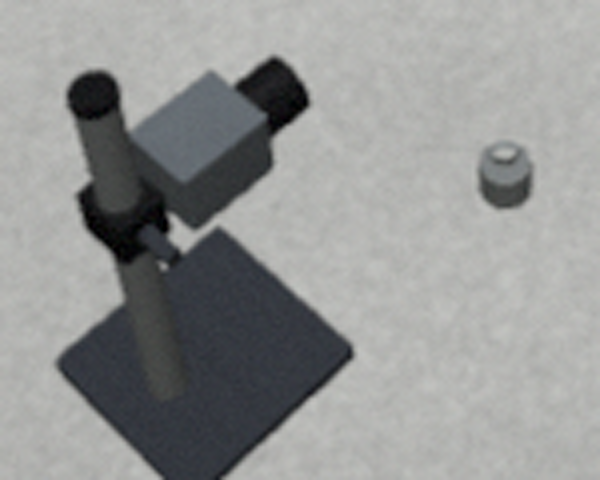

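View pics/cc2.png

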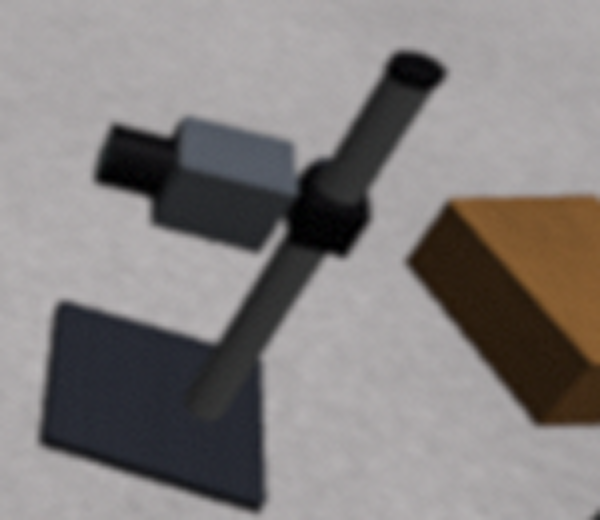

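Run:
```python
from h import *
print([a for a in dir(ctrl) if a[0]!='_'],ctrl.tip_extent)
s=load("scene0");d=load("side0")
S=lambda x,y:(230+x/3.6,190+y/3.6); D=lambda x,y:(200+x/3.5,150+y/3.5)
for n,p in [("robL",(85,100)),("robR",(592,188)),("camL",(40,197)),("camR",(580,298))]: print(n,onz(s,S(*p),.125).round(3))
for n,p in [("+y cam",(165,272)),("+y rob?",(290,268)),("-yrob",(462,102)),("+yrob",(238,305))]: print(n,onz(d,D(*p),.125).round(3))
for n,a,b in[("bas",S(319,122),D(318,127)),("disc",S(160,94),D(381,75)),("pad",S(485,152),D(247,188)),("padfl",S(475,217),D(252,238)),("basfl",S(317,187),D(319,177)),("discfl",S(162,156),D(382,119))]: 
    X,e=tri((s,a),(d,b));print(n,X.round(4),e)
print("blade", [onz(s,S(*p),.039).round(3) for p in ((420,302),(500,330))])
S2=lambda x,y:(470+x/4,160+y/4);D2=lambda x,y:(190+x/4,280+y/4)
for n,a,b in [("lens",S2(106,155),D2(290,85)),("coltop",S2(416,68),D2(95,93))]:
    X,e=tri((s,a),(d,b));print(n,X.round(4),e)
print([onz(d,D2(*p),.0).round(3) for p in((220,230),(352,352),(60,362))],[onz(s,S2(*p),.0).round(3) for p in((60,302),(42,440),(265,365),(262,510))])
```

```text
['Unreachable', 'tip_extent'] 0.0726
robL [ 0.622 -0.172  0.125]
robR [0.614 0.13  0.125]
camL [ 0.701 -0.168  0.125]
camR [0.693 0.131 0.125]
+y cam [0.687 0.134 0.125]
+y rob? [0.61  0.079 0.125]
-yrob [ 0.614 -0.169  0.125]
+yrob [0.617 0.132 0.125]
bas [ 0.6539 -0.0207  0.1771] [np.float64(0.0), np.float64(0.0)]
disc [ 0.6547 -0.1098  0.1748] [np.float64(1.3), np.float64(1.3)]
pad [0.6532 0.0692 0.1776] [np.float64(0.3), np.float64(0.3)]
padfl [0.6541 0.0693 0.127 ] [np.float64(0.1), np.float64(0.1)]
basfl [ 0.6555 -0.0198  0.1266] [np.float64(0.5), np.float64(0.5)]
discfl [ 0.6566 -0.1109  0.1274] [np.float64(0.9), np.float64(0.9)]
blade [array([0.652, 0.045, 0.039]), array([0.659, 0.095, 0.039])]
lens [0.471  0.3279 0.17  ] [np.float64(1.4), np.float64(1.4)]
coltop [0.4887 0.4334 0.2637] [np.float64(1.1), np.float64(1.1)]
[array([0.537, 0.338, 0.   ]), array([0.421, 0.358, 0.   ]), array([ 0.555,  0.453, -0.   ])] [array([0.409, 0.366, 0.   ]), array([0.529, 0.345, 0.   ]), array([0.432, 0.484, 0.   ]), array([0.549, 0.461, 0.   ])]
```

>>> {"method": "play_rows", "body": {
  "series": [
    [85, [0, 0, -10], [0, 0, 0.136]],
    [85, [0, 0, -10], [0, 0, 0.136]],
    [85, [23, -40, -1], [0, 0, 0]],
    [85, [23, -40, -1], [0, 0, 0]],
    [85, [23, -40, -1], [0, 0, 0]],
    [85, [23, -40, -1], [0, 0, 0]],
    [85, [23, -40, -1], [0, 0, 0]],
    [85, [23, -40, -1], [0, 0, 0]],
    [85, [23, -40, -1], [0, 0, 0]],
    [85, [23, -40, -1], [0, 0, 0]],
    [85, [23, -40, -1], [0, 0, 0]],
    [85, [23, -40, -1], [0, 0, 0]],
    [85, [23, -40, -1], [0, 0, 0]],
    [85, [23, -40, -1], [0, 0, 0]],
    [85, [23, -40, -1], [0, 0, 0]],
    [85, [23, -40, 0], [0, 0, 0]],
    [85, [0, 0, 0], [0, 0, 0]],
    [85, [0, 0, 0], [0, 0, 0]]
  ]
}}

```text
clock: 1.95
position: [0.4967, -0.0649, 0.3365]
eef_rot: [[1.0, 0.003, -0.001], [0.003, -1.0, -0.0], [-0.001, 0.0, -1.0]]
wrist_force: [-0.8, 0.2, 0.2]
opening: 0.995
```

Run:
```python
from h import *
d=grab("wrist","w1"); print((-d["R"].T@d["t"]).round(3), telemetry.observe()["qvel"].round(2))
for n,X in [("mid",(.469,-.095,.008)),("padtop",(.6535,.0692,.181)),("large",(.441,.029,.008))]: print(n,proj(d,np.array(X)).round(0))
```

```text
[ 0.577 -0.065  0.406] [-1.78 -0.36  0.31  0.12 -0.12  0.06]
mid [338. 189.]
padtop [ 94. -31.]
large [245. 209.]
```

View pics/w1.png

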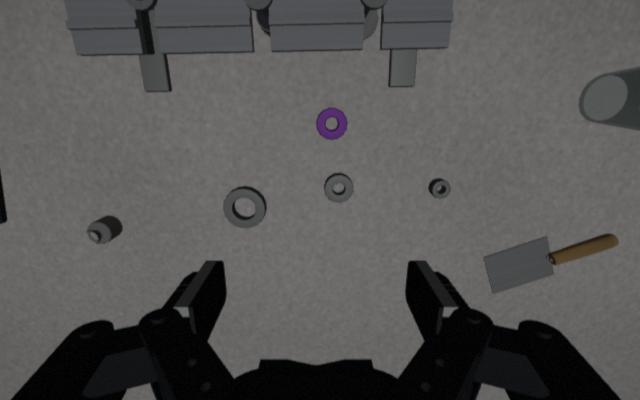

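Run:
```python
from h import *
w=load("w1");s=load("scene0");d=load("side0")
crop("w1","w1c",210,90,470,240,3)
def outer(dd,box,thr,name):
    x0,y0,x1,y1=box; g=cv2.cvtColor(dd["img"][y0:y1,x0:x1],cv2.COLOR_BGR2GRAY); g=cv2.resize(g,None,fx=4,fy=4,interpolation=cv2.INTER_CUBIC)
    m=(g<thr).astype(np.uint8); cs=cv2.findContours(m,cv2.RETR_EXTERNAL,cv2.CHAIN_APPROX_NONE)[0]; c=max(cs,key=cv2.contourArea)
    (cx,cy),r=cv2.minEnclosingCircle(c); e=cv2.fitEllipse(c); f=lambda p:(x0+(p[0]+.5)/4-.5,y0+(p[1]+.5)/4-.5)
    print(name,"bg",np.median(g),"ell",np.round(f(e[0]),1),np.round(np.array(e[1])/4,1)); return f(e[0])
pts={}
for n,a,b,c in [("mid",(318,165,362,210),(290,203,322,228),(345,226,376,254)),("large",(215,178,275,235),(338,203,371,232),(328,254,364,286)),("small",(422,172,460,206),(249,199,270,215),(373,207,391,221))]:
    pa=outer(w,a,78,n+" w");pb=outer(s,b,125,n+" s");pc=outer(d,c,125,n+" d")
    X,e=tri((w,pa),(s,pb),(d,pc));print(n,X.round(4),e, tri((w,pa),(d,pc))[0].round(4), onz(w,pa,.012).round(4))
```

```text
mid w bg 107.0 ell [338.5 188.2] [28.  30.1]
mid s bg 172.0 ell [305.7 216.3] [13.1 14.2]
mid d bg 186.0 ell [360.1 240.3] [11.1 12.6]
mid [ 0.4693 -0.0961  0.0064] [np.float64(0.1), np.float64(0.6), np.float64(0.6)] [ 0.4694 -0.0961  0.006 ] [ 0.4709 -0.0958  0.012 ]
large w bg 105.0 ell [244.8 206.3] [41.2 42.7]
large s bg 170.0 ell [353.8 218.1] [17.7 21.3]
large d bg 184.0 ell [345.9 270.9] [17.4 20.1]
large [0.4426 0.0287 0.0062] [np.float64(1.2), np.float64(1.0), np.float64(0.7)] [0.4429 0.0288 0.0051] [0.4458 0.0276 0.012 ]
small w bg 103.0 ell [438.8 187.6] [19.3 21.9]
small s bg 167.0 ell [258.7 207.2] [9.4 9.5]
small d bg 179.0 ell [381.6 215.3] [7.7 7.9]
small [ 0.4695 -0.2284  0.0069] [np.float64(1.1), np.float64(0.9), np.float64(0.5)] [ 0.4698 -0.2289  0.0055] [ 0.4719 -0.2258  0.012 ]
```

View pics/w1c.png

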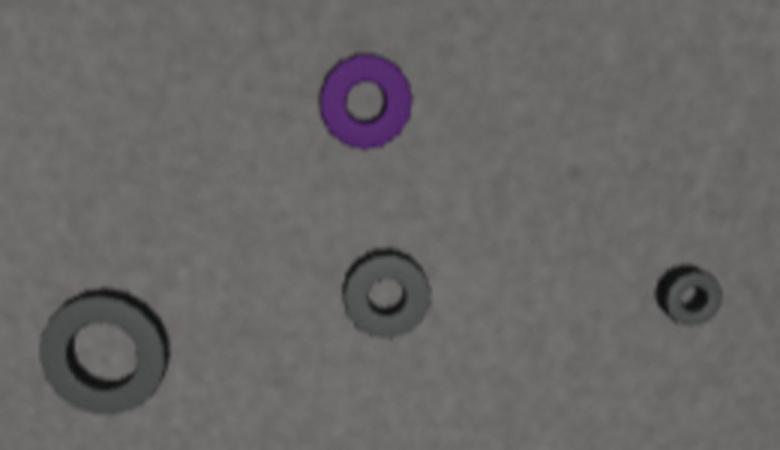

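>>> {"method": "play_rows", "body": {
  "series": [
    [85, [45, -20, 0], [0, 0, 0.003]],
    [85, [45, -20, 0], [0, 0, 0]],
    [85, [0, 0, 0], [0, 0, 0]],
    [85, [0, 0, 0], [0, 0, 0]],
    [85, [0, 0, 0], [0, 0, 0]]
  ]
}}

```text
clock: 2.5
position: [0.586, -0.0271, 0.337]
eef_rot: [[1.0, -0.004, -0.0], [-0.004, -1.0, -0.0], [-0.0, 0.0, -1.0]]
wrist_force: [0.1, 0.4, 0.3]
opening: 0.995
```

Run:
```python
from h import *
d=grab("wrist","w2"); print(telemetry.observe()["position"], telemetry.observe()["qvel"].round(2))
```

```text
[ 0.58587251 -0.02699996  0.3373097 ] [ 0.25 -0.6   0.08  0.1  -0.03  0.17]
```

>>> {"method": "play_rows", "body": {
  "series": [
    [85, [30, -45, 0], [0, 0, 0]],
    [85, [30, -45, 0], [0, 0, 0]],
    [85, [0, 0, 0], [0, 0, 0]],
    [85, [0, 0, 0], [0, 0, 0]],
    [85, [0, 0, 0], [0, 0, 0]]
  ]
}}

```text
clock: 3.05
position: [0.6417, 0.0561, 0.3374]
eef_rot: [[1.0, -0.004, 0.0], [-0.004, -1.0, -0.0], [0.0, 0.0, -1.0]]
wrist_force: [-0.2, -0.1, -0.5]
opening: 0.993
```

Run:
```python
from h import *
d=grab("wrist","w3"); print(telemetry.observe()["position"], telemetry.observe()["qvel"].round(2))
```

```text
[0.64171742 0.05599553 0.33743462] [-0.09  0.06 -0.06  0.14  0.01  0.18]
```

View pics/w2.png

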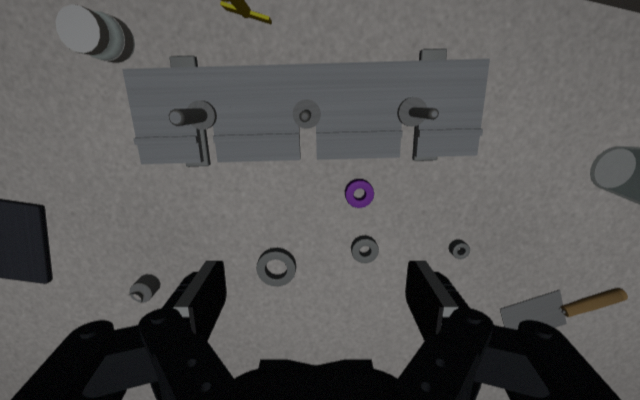

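View pics/w3.png

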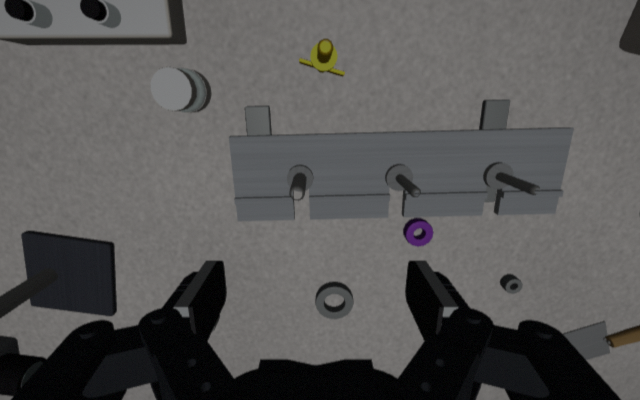

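Run:
```python
from h import *
a=cv2.resize(load("w2")["img"][75:175,120:330],None,fx=3.6,fy=3.6,interpolation=cv2.INTER_CUBIC)
b=cv2.resize(load("w3")["img"][130:230,225:435],None,fx=3.6,fy=3.6,interpolation=cv2.INTER_CUBIC)
v=np.vstack([a,b]);cv2.imwrite("pics/wc.png",np.clip(v.astype(float)*1.8,0,255).astype(np.uint8));print(v.shape)
crop("w3","wc2",0,220,220,400,3.3)
```

```text
(720, 756, 3)
```

View pics/wc.png

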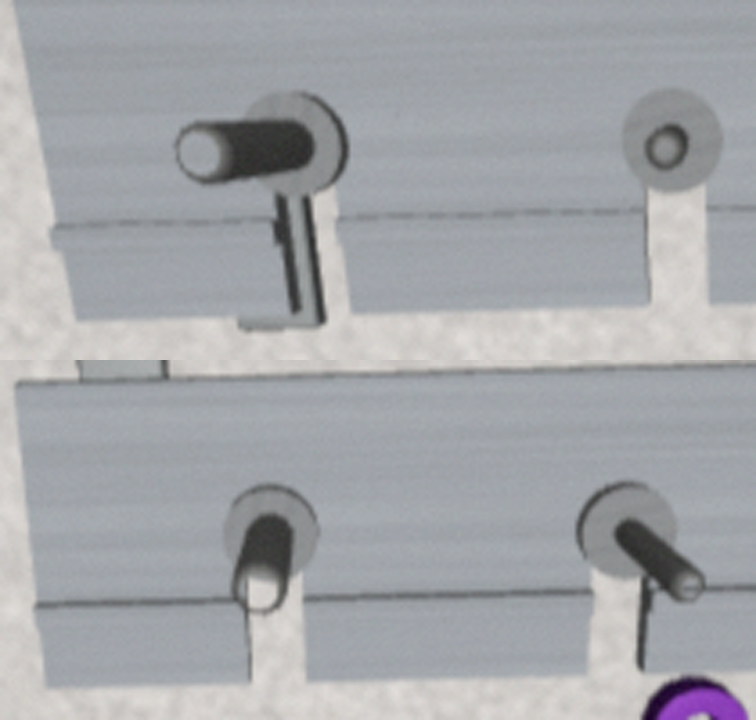

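View pics/wc2.png

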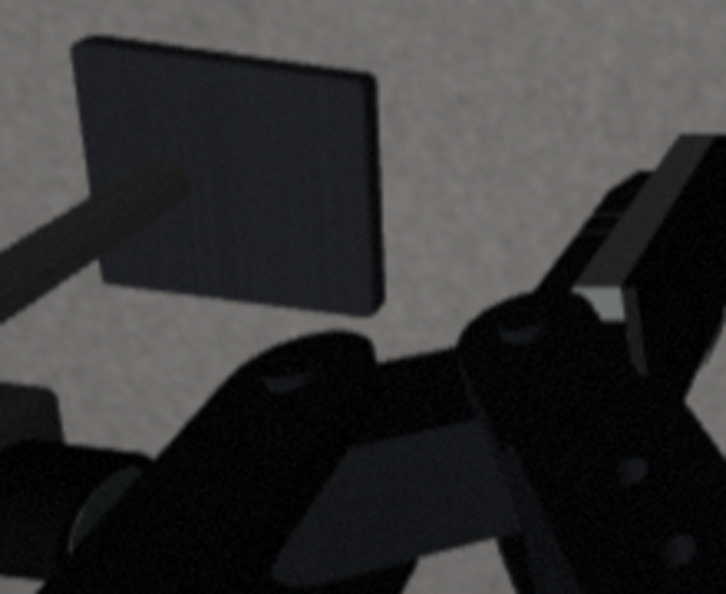

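Run:
```python
from h import *
a=load("w2");b=load("w3");s=load("scene0");d=load("side0")
A=lambda x,y:(120+(x+.5)/3.6-.5,75+(y+.5)/3.6-.5);B=lambda x,y:(225+(x+.5)/3.6-.5,130+(y-360+.5)/3.6-.5)
for n,p,q in [("top",(203,153),(261,588)),("fl",(291,141),(271,534)),("bastop",(668,147),(689,583)),("basfl",(672,141),(627,529)),("plateLB",(14,0),(18,383)),("plateLF",(75,320),(46,686))]:
    X,e=tri((a,A(*p)),(b,B(*q)));print(n,X.round(4),e)
print(onz(a,A(203,153),.181).round(4),onz(b,B(261,588),.181).round(4),onz(a,A(291,141),.131).round(4),onz(b,B(271,534),.131).round(4))
# foot of camera in w3
F=lambda x,y:(x/3.3,220+y/3.3)
print([onz(b,F(*p),.012).round(4) for p in((75,42),(375,75),(380,315),(103,282))])
```

```text
top [0.6568 0.0691 0.1791] [np.float64(0.1), np.float64(0.1)]
fl [0.6573 0.0691 0.1304] [np.float64(0.2), np.float64(0.2)]
bastop [ 0.6573 -0.021   0.1777] [np.float64(0.1), np.float64(0.1)]
basfl [ 0.6571 -0.0206  0.1272] [np.float64(0.3), np.float64(0.3)]
plateLB [0.6914 0.134  0.1177] [np.float64(2.3), np.float64(2.3)]
plateLF [0.6142 0.1306 0.1242] [np.float64(0.2), np.float64(0.2)]
[0.6568 0.0684 0.181 ] [0.6574 0.069  0.181 ] [0.6574 0.0688 0.131 ] [0.6573 0.0692 0.131 ]
[array([0.5551, 0.4539, 0.012 ]), array([0.5397, 0.3332, 0.012 ]), array([0.4213, 0.3546, 0.012 ]), array([0.4393, 0.4746, 0.012 ])]
```

>>> {"method": "play_rows", "body": {
  "series": [
    [85, [-34, 30, 0], [0, 0, -0.004]],
    [85, [-34, 30, 5], [0, 0, 0]],
    [85, [-34, 30, 10], [0, 0, 0]],
    [85, [-34, 30, 15], [0, 0, 0]],
    [85, [-34, 30, 20], [0, 0, 0]],
    [70, [0, 0, 45], [0, 0, 0]],
    [70, [0, 0, 45], [0, 0, 0]],
    [70, [0, 0, 45], [0, 0, 0]],
    [70, [0, 0, 30], [0, 0, 0]],
    [70, [0, 0, 10], [0, 0, 0]],
    [70, [0, 0, 0], [0, 0, 0]],
    [70, [0, 0, 0], [0, 0, 0]],
    [70, [0, 0, 0], [0, 0, 0]]
  ]
}}

```text
clock: 4.4
position: [0.4739, -0.0936, 0.1141]
eef_rot: [[1.0, 0.002, 0.004], [0.002, -1.0, -0.002], [0.004, 0.002, -1.0]]
wrist_force: [0.3, 0.5, 0.4]
opening: 0.82
```

Run:
```python
from h import *
d=grab("wrist","w4"); print(telemetry.observe()["position"].round(4), telemetry.observe()["opening"],ctrl.tip_extent)
print(proj(d,np.array((.4705,-.096,.016))))
grab("side","s4"); crop("s4","s4c",300,180,420,280,6)
```

```text
[ 0.4737 -0.0934  0.1139] 0.823972247637205 0.0726
[317.97135    251.66877232]
```

View pics/w4.png

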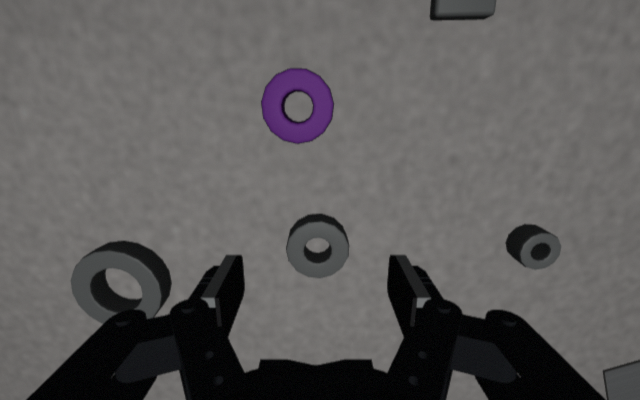

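View pics/s4c.png

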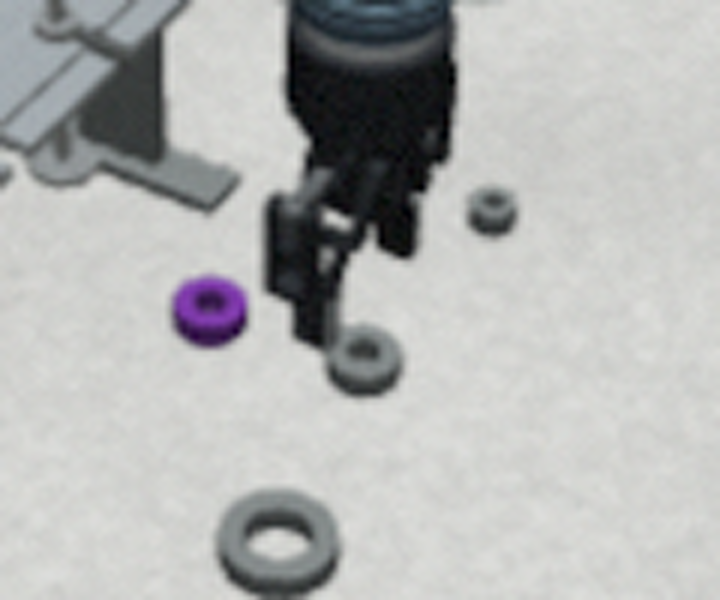

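Run:
```python
from h import *
d=load("w4"); g=cv2.cvtColor(d["img"],cv2.COLOR_BGR2GRAY)[205:285,280:355]; g=cv2.resize(g,None,fx=4,fy=4,interpolation=cv2.INTER_CUBIC)
print(np.percentile(g,[5,25,50,75,95]))
cv2.imwrite("pics/w4c.png",cv2.resize(g,None,fx=2,fy=2))
print([onz(d,(318,v),.016).round(4) for v in (247,248,249)])
```

```text
[ 22.  80.  94. 116. 120.]
[array([ 0.4735, -0.096 ,  0.016 ]), array([ 0.4729, -0.096 ,  0.016 ]), array([ 0.4722, -0.096 ,  0.016 ])]
```

View pics/w4c.png

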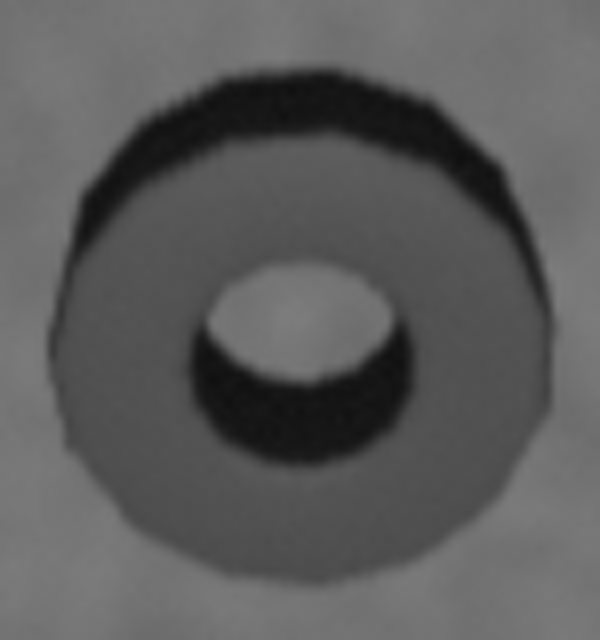

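>>> {"method": "play_rows", "body": {
  "series": [
    [70, [-1.5, 2.5, 15], [0.002, -0.004, 0]],
    [70, [0, 0, 15], [0, 0, 0]],
    [70, [0, 0, 8], [0, 0, 0]],
    [70, [0, 0, 0], [0, 0, 0]],
    [70, [0, 0, 0], [0, 0, 0]]
  ]
}}

```text
clock: 5.0
position: [0.4713, -0.0954, 0.0745]
eef_rot: [[1.0, 0.002, -0.003], [0.002, -1.0, 0.002], [-0.003, -0.002, -1.0]]
wrist_force: [0.4, -0.7, 0.1]
opening: 0.82
```

Run:
```python
from h import *
print(telemetry.observe()["position"].round(4), telemetry.observe()["eef_rot"].round(4)[:,2])
d=grab("wrist","w5")
```

```text
[ 0.4713 -0.0954  0.0745] [-0.0032  0.0016 -1.    ]
```

View pics/w5.png

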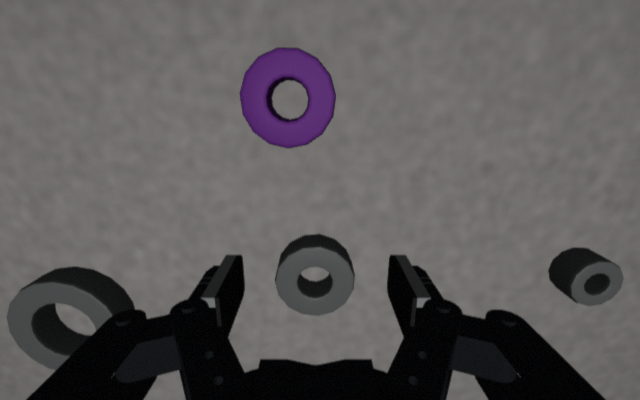

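>>> {"method": "play_rows", "body": {
  "series": [
    [60, [0.5, 0, 0], [-0.0016, 0.003, 0]],
    [45, [0, 0, 0], [0, 0, 0]],
    [20, [0, 0, 0], [0, 0, 0]],
    [20, [0, 0, 0], [0, 0, 0]],
    [20, [0, 0, 0], [0, 0, 0]],
    [20, [0, 0, 0], [0, 0, 0]],
    [20, [0, 0, 0], [0, 0, 0]],
    [20, [0, 0, 0], [0, 0, 0]]
  ],
  "force": 35
}}

```text
clock: 5.85
position: [0.4718, -0.0955, 0.0747]
eef_rot: [[1.0, 0.002, -0.001], [0.002, -1.0, 0.0], [-0.001, -0.0, -1.0]]
wrist_force: [-1.4, 0.3, 4.9]
opening: 0.432
```

Run:
```python
from h import *
o=telemetry.observe();print(o["position"].round(4), o["eef_rot"].round(4)[:,2],o["opening"],o["wrist_force"])
d=grab("wrist","w6")
```

```text
[ 0.4718 -0.0955  0.0747] [-5.e-04  2.e-04 -1.e+00] 0.43183693327317296 [-1.37248253  0.26513254  4.87828915]
```

View pics/w6.png

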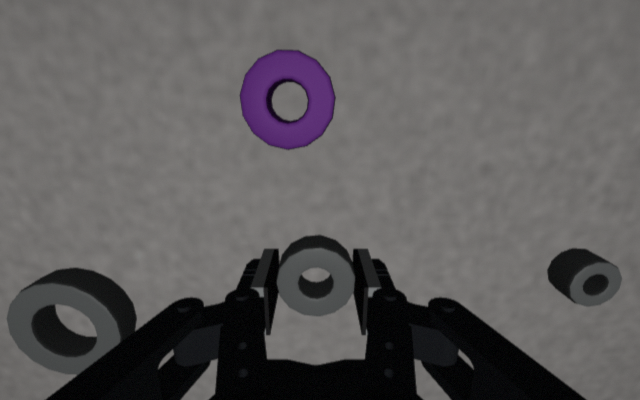

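>>> {"method": "play_rows", "body": {
  "series": [
    [20, [0, 0, -10], [0, 0, 0]],
    [20, [0, 0, -40], [0, 0, 0]],
    [20, [0, 0, -45], [0, 0, 0]],
    [20, [0, 0, -45], [0, 0, 0]],
    [20, [0, 0, -45], [0, 0, 0]],
    [20, [0, 0, -20], [0, 0, 0]],
    [20, [0, 0, 0], [0, 0, 0]],
    [20, [0, 0, 0], [0, 0, 0]],
    [20, [0, 0, 0], [0, 0, 0]]
  ]
}}

```text
clock: 6.8
position: [0.4707, -0.095, 0.2769]
eef_rot: [[1.0, 0.002, -0.004], [0.002, -1.0, 0.002], [-0.004, -0.002, -1.0]]
wrist_force: [0.5, -0.2, -0.2]
opening: 0.429
```

Run:
```python
from h import *
o=telemetry.observe();print(o["position"].round(4), o["eef_rot"].round(4),o["opening"],o["wrist_force"])
d=grab("wrist","w7"); g=d["img"][225:325,265:370]
cv2.imwrite("pics/w7c.png",cv2.resize(g,None,fx=6,fy=6,interpolation=cv2.INTER_CUBIC)*2)
```

```text
[ 0.4707 -0.095   0.2769] [[ 1.      0.0018 -0.0043]
 [ 0.0018 -1.      0.002 ]
 [-0.0043 -0.002  -1.    ]] 0.42933776289960235 [ 0.49017013 -0.20283442 -0.20187267]
```

View pics/w7c.png

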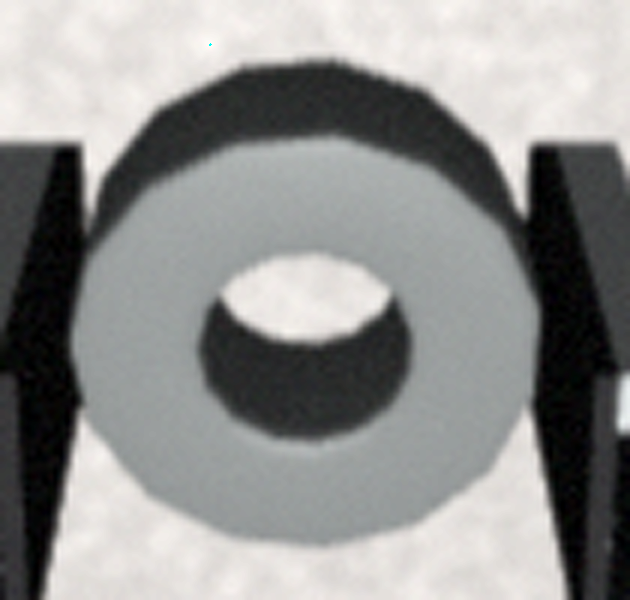

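View pics/w7.png

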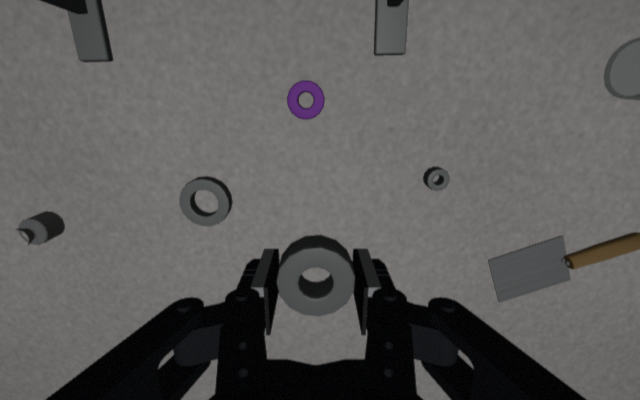

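Run:
```python
from h import *
d=load("w7"); o=telemetry.observe()
R=o["eef_rot"];p=o["position"]
for uv in((315.5,281.3),(315.4,282)):
    X=onz(d,uv,p[2]-.0587); print(X, R.T@(X-p)*1000)
```

```text
[ 0.47101417 -0.09560505  0.21804934] [ 0.55895043  0.74916555 58.69657859]
[ 0.47064087 -0.09555878  0.21804934] [ 0.18573045  0.70224573 58.69840466]
```

>>> {"method": "play_rows", "body": {
  "series": [
    [20, [31, -27.5, 0], [-0.002, 0.004, 0.002]],
    [20, [31, -27.5, 0], [0, 0, 0]],
    [20, [31, -27.5, 0], [0, 0, 0]],
    [20, [31, -27.5, 0], [0, 0, 0]],
    [20, [31, -27.5, 0], [0, 0, 0]],
    [20, [31, -27.5, 0], [0, 0, 0]],
    [20, [0, 0, 0], [0, 0, 0]],
    [20, [0, 0, 0], [0, 0, 0]],
    [20, [0, 0, 0], [0, 0, 0]]
  ]
}}

```text
clock: 7.75
position: [0.6568, 0.0691, 0.2778]
eef_rot: [[1.0, -0.001, 0.0], [-0.001, -1.0, -0.002], [0.0, 0.002, -1.0]]
wrist_force: [0.2, -1.0, 0.7]
opening: 0.433
```

Run:
```python
from h import *
o=telemetry.observe();print(o["position"].round(4), o["eef_rot"].round(4),o["opening"],o["wrist_force"])
d=grab("wrist","w8"); 
for n in("scene","side"): grab(n,n+"8")
a=cv2.resize(d["img"][215:325,260:370],None,fx=3.5,fy=3.5,interpolation=cv2.INTER_CUBIC)*2
b=cv2.resize(load("scene8")["img"][190:280,315:405],None,fx=385/90,fy=385/90,interpolation=cv2.INTER_CUBIC)
c=cv2.resize(load("side8")["img"][160:250,225:315],None,fx=385/90,fy=385/90,interpolation=cv2.INTER_CUBIC)
cv2.imwrite("pics/c8.png",np.hstack([b,c]));cv2.imwrite("pics/c8w.png",a)
```

```text
[0.6568 0.0691 0.2778] [[ 1.0e+00 -7.0e-04  5.0e-04]
 [-7.0e-04 -1.0e+00 -1.7e-03]
 [ 5.0e-04  1.7e-03 -1.0e+00]] 0.4327368713094414 [ 0.1642234  -0.98928838  0.74259266]
```

View pics/c8.png

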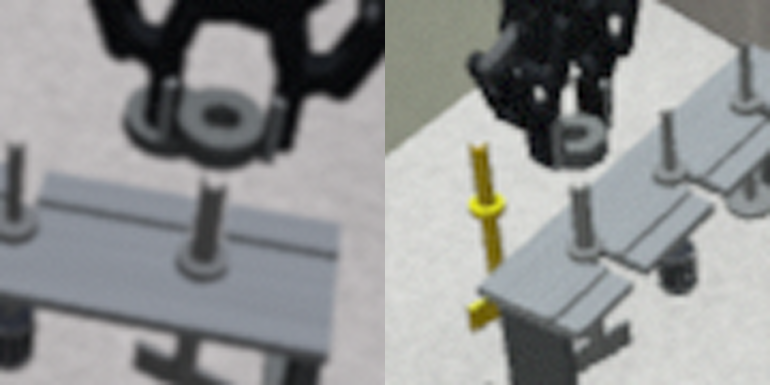

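View pics/c8w.png

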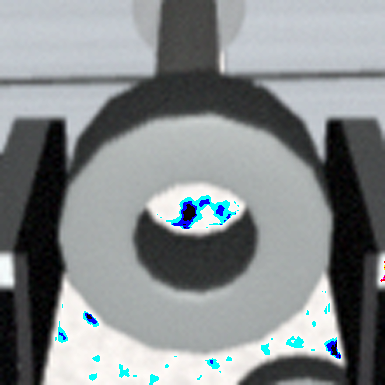

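Run:
```python
from h import *
s=load("scene8");d=load("side8");k=90/385
S=lambda x,y:(315+(x+.5)*k-.5,190+(y+.5)*k-.5);D=lambda x,y:(225+(x-385+.5)*k-.5,160+(y+.5)*k-.5)
for X in [(.657,.069,.180),(.657,.069,.131),(.657,.069,.211)]:
    a=proj(s,np.array(X));b=proj(d,np.array(X)); print(X,(a-[315,190])/k,(b-[225,160])/k+[385,0])
for n,p,q in[("top",(214,185),(580,188)),("fl",(203,258),(586,247)),("col",(220,126),(567,140))]:
    X,e=tri((s,S(*p)),(d,D(*q)));print(n,X.round(4),e)
a=cv2.resize(s["img"][190:260,335:405],None,fx=8,fy=8,interpolation=cv2.INTER_CUBIC);cv2.imwrite("pics/c8a.png",a)
a=cv2.resize(d["img"][175:235,245:305],None,fx=9,fy=9,interpolation=cv2.INTER_CUBIC);cv2.imwrite("pics/c8b.png",a)
```

```text
(0.657, 0.069, 0.18) [211.92330915 183.22956485] [575.37247138 181.43520099]
(0.657, 0.069, 0.131) [200.01943398 256.49812582] [582.1267609  241.46770508]
(0.657, 0.069, 0.211) [220.06836623 133.09659536] [570.91515714 141.81834211]
top [0.6546 0.0692 0.1774] [np.float64(0.1), np.float64(0.1)]
fl [0.655  0.0695 0.129 ] [np.float64(0.0), np.float64(0.0)]
col [0.6582 0.0695 0.2153] [np.float64(2.2), np.float64(2.2)]
```

View pics/c8a.png

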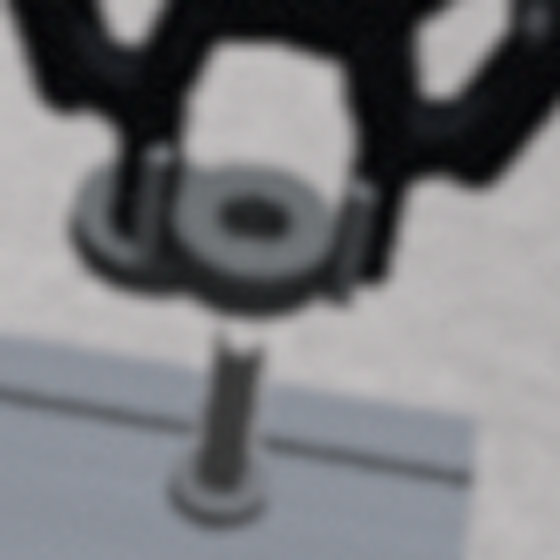

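View pics/c8b.png

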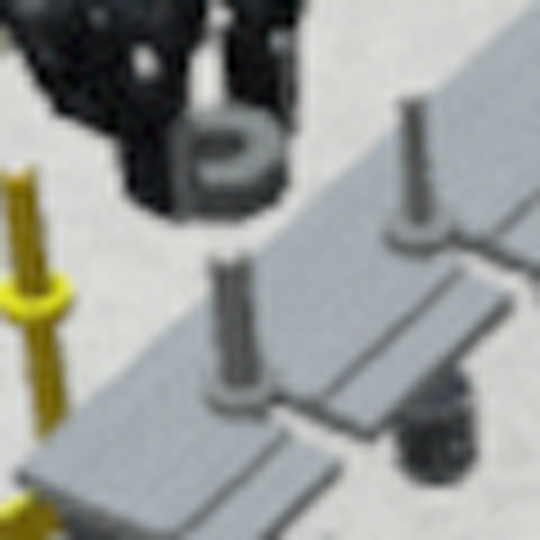

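Run:
```python
from h import *
s=load("scene8");d=load("side8")
S=lambda x,y:(335+(x+.5)/8-.5,190+(y+.5)/8-.5);D=lambda x,y:(245+(x+.5)/9-.5,175+(y+.5)/9-.5)
for n,p,q,z in[("hole",(257,214),(231,157),.219),("top",(239,344),(231,258),.179),("fl",(217,491),(240,386),.1305)]:
    X,e=tri((s,S(*p)),(d,D(*q)));print(n,X.round(4),e,onz(s,S(*p),z).round(4),onz(d,D(*q),z).round(4))
```

```text
hole [0.6509 0.0681 0.217 ] [np.float64(0.3), np.float64(0.3)] [0.6528 0.0679 0.219 ] [0.6492 0.0704 0.219 ]
top [0.6548 0.0688 0.1782] [np.float64(0.2), np.float64(0.2)] [0.6554 0.0687 0.179 ] [0.6541 0.0697 0.179 ]
fl [0.6567 0.0692 0.1277] [np.float64(0.0), np.float64(0.0)] [0.6591 0.0692 0.1305] [0.6545 0.0716 0.1305]
```

>>> {"method": "play_rows", "body": {
  "series": [
    [20, [0, -0.6, 10], [0, 0, 0]],
    [20, [0, 0, 8], [0, 0, 0]],
    [20, [0, 0, 0], [0, 0, 0]],
    [20, [0, 0, 0], [0, 0, 0]]
  ]
}}

```text
clock: 8.3
position: [0.6573, 0.0701, 0.2604]
eef_rot: [[1.0, -0.0, 0.002], [-0.0, -1.0, -0.002], [0.002, 0.002, -1.0]]
wrist_force: [0.2, -0.0, -0.3]
opening: 0.431
```

Run:
```python
from h import *
o=telemetry.observe();print(o["position"].round(4), o["eef_rot"].round(4)[:,2],o["opening"],o["wrist_force"])
d=grab("wrist","w9"); 
for n in("scene","side"): grab(n,n+"9")
b=cv2.resize(load("scene9")["img"][195:265,335:405],None,fx=5.5,fy=5.5,interpolation=cv2.INTER_CUBIC)
c=cv2.resize(load("side9")["img"][175:245,240:310],None,fx=5.5,fy=5.5,interpolation=cv2.INTER_CUBIC)
cv2.imwrite("pics/c9.png",np.hstack([b,c]))
a=cv2.resize(d["img"][205:325,260:370],None,fx=4.5,fy=4.5,interpolation=cv2.INTER_CUBIC);cv2.imwrite("pics/c9w.png",np.clip(a*1.7,0,255).astype(np.uint8))
```

```text
[0.6573 0.0701 0.2604] [ 0.0018 -0.0015 -1.    ] 0.4310263122821639 [ 0.22200579 -0.04326857 -0.33060522]
```

View pics/c9.png

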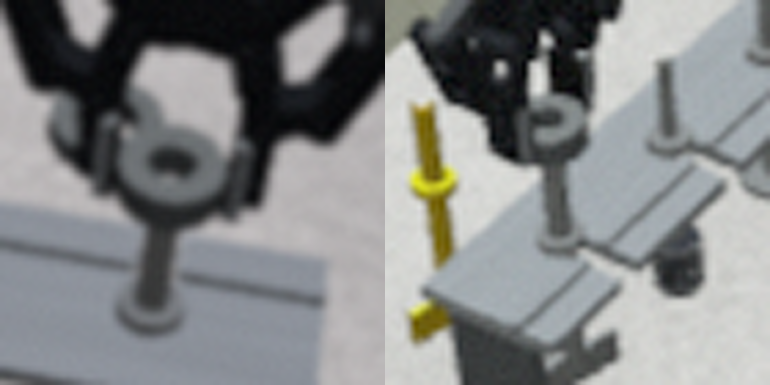

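View pics/c9w.png

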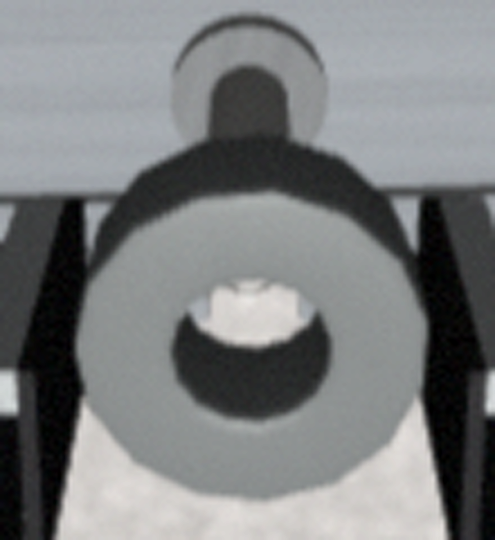

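Run:
```python
from h import *
d=load("w9"); f=lambda x,y:(260+(x+.5)/4.5-.5,205+(y+.5)/4.5-.5)
print("shaft top -x edge",[onz(d,f(251,v),.180).round(4) for v in(282,288,293)])
print("hole bottom -x edge",onz(d,f(250,346),.1857).round(4),"top edges",onz(d,f(250,277),.2017).round(4),onz(d,f(250,418),.2017).round(4), "outer",onz(d,f(250,192),.2017).round(4),onz(d,f(250,497),.2017).round(4))
```

```text
shaft top -x edge [array([0.6533, 0.0693, 0.18  ]), array([0.6525, 0.0693, 0.18  ]), array([0.6518, 0.0693, 0.18  ])]
hole bottom -x edge [0.6481 0.0695 0.1857] top edges [0.666  0.0695 0.2017] [0.6493 0.0695 0.2017] outer [0.6755 0.0695 0.2017] [0.6395 0.0695 0.2017]
```

>>> {"method": "play_rows", "body": {
  "series": [
    [20, [0, 0, 8], [0, 0, 0]],
    [20, [0, 0, 8], [0, 0, 0]],
    [20, [0, 0, 8], [0, 0, 0]],
    [20, [0, 0, 0], [0, 0, 0]]
  ]
}}

```text
clock: 8.85
position: [0.6568, 0.0702, 0.2348]
eef_rot: [[1.0, -0.0, -0.001], [-0.0, -1.0, -0.001], [-0.001, 0.001, -1.0]]
wrist_force: [-0.8, -0.3, -0.5]
opening: 0.432
```

>>> {"method": "play_rows", "body": {
  "series": [
    [20, [0, 0, 8], [0, 0, 0]],
    [20, [0, 0, 8], [0, 0, 0]],
    [20, [0, 0, 8], [0, 0, 0]],
    [20, [0, 0, 4], [0, 0, 0]],
    [20, [0, 0, 0], [0, 0, 0]],
    [20, [0, 0, 0], [0, 0, 0]]
  ]
}}

```text
clock: 9.45
position: [0.6579, 0.0701, 0.2092]
eef_rot: [[1.0, -0.0, 0.003], [-0.0, -1.0, -0.002], [0.003, 0.002, -1.0]]
wrist_force: [-0.2, 1.0, 0.5]
opening: 0.432
```

>>> {"method": "play_rows", "body": {
  "series": [
    [20, [0, 0, 2.5], [0, 0, 0]],
    [20, [0, 0, 0], [0, 0, 0]],
    [20, [0, 0, 0], [0, 0, 0]]
  ]
}}

```text
clock: 9.75
position: [0.6579, 0.0701, 0.2068]
eef_rot: [[1.0, -0.0, 0.003], [-0.0, -1.0, -0.002], [0.003, 0.002, -1.0]]
wrist_force: [0.1, 0.5, 0.2]
opening: 0.433
```

Run:
```python
from h import *
o=telemetry.observe();print(o["position"].round(4), o["eef_rot"].round(4)[:,2],o["opening"],o["wrist_force"])
d=grab("wrist","w10"); 
for n in("scene","side"): grab(n,n+"10")
b=cv2.resize(load("scene10")["img"][195:265,335:405],None,fx=5.5,fy=5.5,interpolation=cv2.INTER_CUBIC)
c=cv2.resize(load("side10")["img"][175:245,240:310],None,fx=5.5,fy=5.5,interpolation=cv2.INTER_CUBIC)
cv2.imwrite("pics/c10.png",np.hstack([b,c]))
```

```text
[0.6579 0.0701 0.2068] [ 0.0032 -0.0016 -1.    ] 0.43302201926276185 [0.13466888 0.53602497 0.21719161]
```

View pics/c10.png

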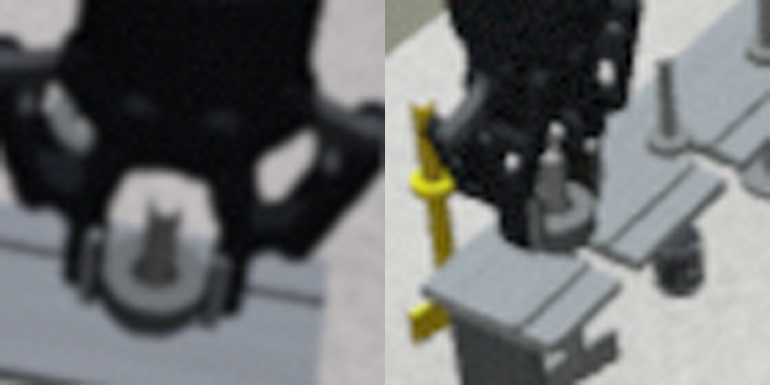

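View pics/w10.png

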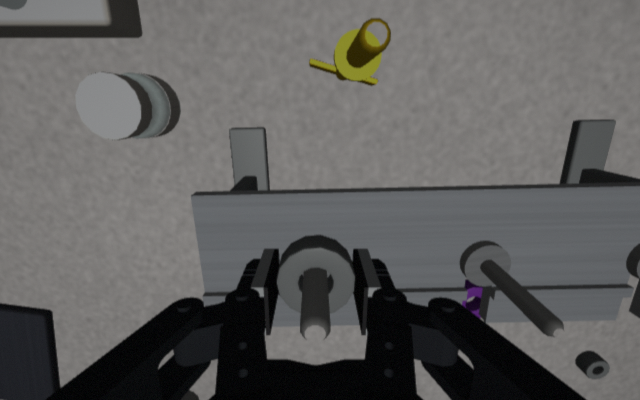

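>>> {"method": "play_rows", "body": {
  "series": [
    [20, [0, 0, 0.8], [0, 0, 0]],
    [48, [0, 0, 0], [0, 0, 0]],
    [52, [0, 0, 0], [0, 0, 0]],
    [52, [0, 0, 0], [0, 0, 0]],
    [52, [0, 0, 0], [0, 0, 0]],
    [52, [0, 0, -5], [0, 0, 0]],
    [52, [0, 0, -15], [0, 0, 0]],
    [52, [0, 0, -25], [0, 0, 0]],
    [52, [0, 0, -30], [0, 0, 0]],
    [52, [0, 0, 0], [0, 0, 0]],
    [52, [0, 0, 0], [0, 0, 0]]
  ]
}}

```text
clock: 11.0
position: [0.6581, 0.0702, 0.2828]
eef_rot: [[1.0, -0.0, 0.006], [-0.0, -1.0, -0.002], [0.006, 0.002, -1.0]]
wrist_force: [0.4, -0.0, -0.2]
opening: 0.612
```

Run:
```python
from h import *
o=telemetry.observe();print(o["position"].round(4), o["eef_rot"].round(4),o["opening"],o["wrist_force"])
d=grab("wrist","w11"); 
for n in("scene","side"): grab(n,n+"11")
b=cv2.resize(load("scene11")["img"][205:275,335:405],None,fx=5.5,fy=5.5,interpolation=cv2.INTER_CUBIC)
c=cv2.resize(load("side11")["img"][185:255,235:305],None,fx=5.5,fy=5.5,interpolation=cv2.INTER_CUBIC)
cv2.imwrite("pics/c11.png",np.hstack([b,c]))
```

```text
[0.6581 0.0702 0.2828] [[ 1.0e+00 -2.0e-04  6.2e-03]
 [-1.0e-04 -1.0e+00 -1.8e-03]
 [ 6.2e-03  1.8e-03 -1.0e+00]] 0.6121613361658068 [ 0.36904676 -0.01657772 -0.15008106]
```

View pics/c11.png

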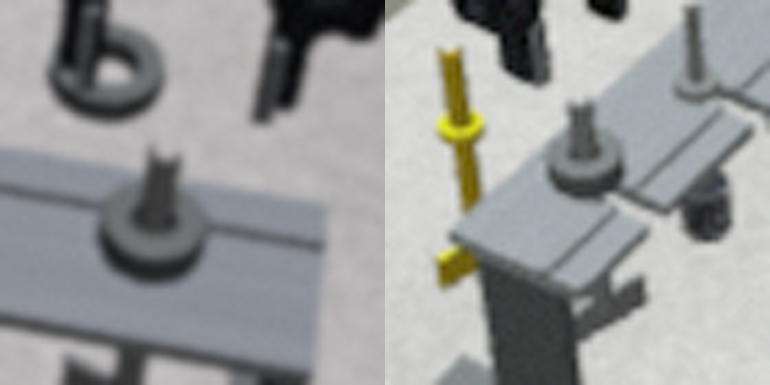

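View pics/w11.png

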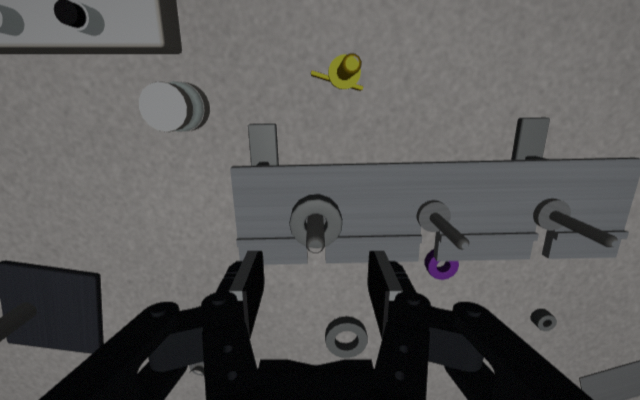

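>>> {"method": "play_rows", "body": {
  "series": [
    [52, [-1, 1, 15], [0.001, -0.004, 0]],
    [45, [0, 0, 20], [0, 0, 0]],
    [40, [0, 0, 15], [0, 0, 0]],
    [40, [0, 0, 8], [0, 0, 0]],
    [40, [0, 0, 0], [0, 0, 0]],
    [40, [0, 0, 0], [0, 0, 0]]
  ]
}}

```text
clock: 11.75
position: [0.6568, 0.0692, 0.223]
eef_rot: [[1.0, -0.0, -0.001], [-0.0, -1.0, -0.001], [-0.001, 0.001, -1.0]]
wrist_force: [0.4, -0.8, 0.3]
opening: 0.466
```

Run:
```python
from h import *
o=telemetry.observe();print(o["position"].round(4), o["eef_rot"].round(4)[:,2],o["opening"],o["wrist_force"])
d=grab("wrist","w12")
```

```text
[0.6568 0.0692 0.223 ] [-7.e-04 -6.e-04 -1.e+00] 0.4658665769148948 [ 0.35058033 -0.81886921  0.28910334]
```

View pics/w12.png

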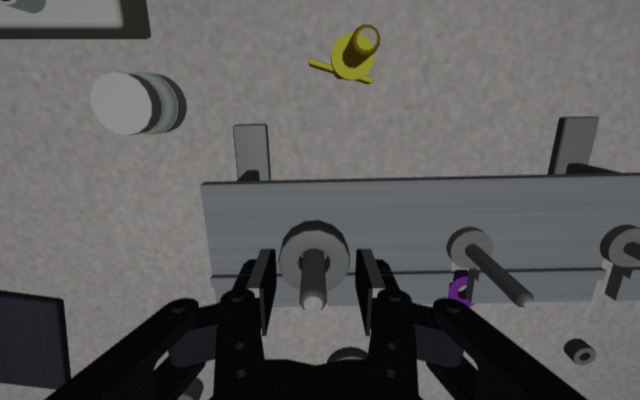

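>>> {"method": "play_rows", "body": {
  "series": [
    [40, [0, 0, -1.5], [0, 0, 0]],
    [22, [0, 0, 0], [0, 0, 0]],
    [5, [0, 0, 0], [0, 0, 0]],
    [5, [0, 0, 0], [0, 0, 0]],
    [5, [0, 0, 0], [0, 0, 0]],
    [5, [0, 0, 0], [0, 0, 0]],
    [5, [0, 0, 0], [0, 0, 0]],
    [5, [0, 0, 0], [0, 0, 0]],
    [5, [0, 0, 0], [0, 0, 0]]
  ],
  "force": 80
}}

```text
clock: 12.7
position: [0.6569, 0.0694, 0.2252]
eef_rot: [[1.0, -0.0, 0.0], [-0.0, -1.0, -0.0], [0.0, 0.0, -1.0]]
wrist_force: [-0.9, 2.4, 5.2]
opening: 0.109
```

Run:
```python
from h import *
o=telemetry.observe();print(o["position"].round(4), o["eef_rot"].round(4)[:,2],o["opening"],o["wrist_force"])
d=grab("wrist","w13");grab("side","side13");grab("scene","scene13")
b=cv2.resize(load("scene13")["img"][205:305,320:420],None,fx=3.85,fy=3.85,interpolation=cv2.INTER_CUBIC)
c=cv2.resize(load("side13")["img"][175:275,225:325],None,fx=3.85,fy=3.85,interpolation=cv2.INTER_CUBIC)
cv2.imwrite("pics/c13.png",np.hstack([b,c]))
```

```text
[0.6569 0.0694 0.2252] [ 1.e-04 -2.e-04 -1.e+00] 0.10859155395411604 [-0.86810724  2.42381568  5.16725882]
```

View pics/c13.png

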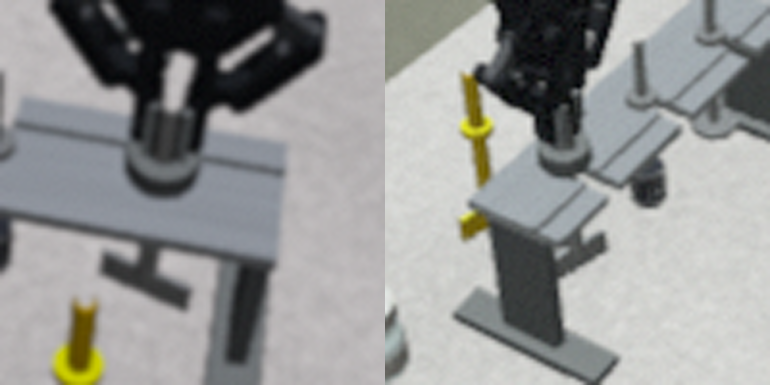

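View pics/w13.png

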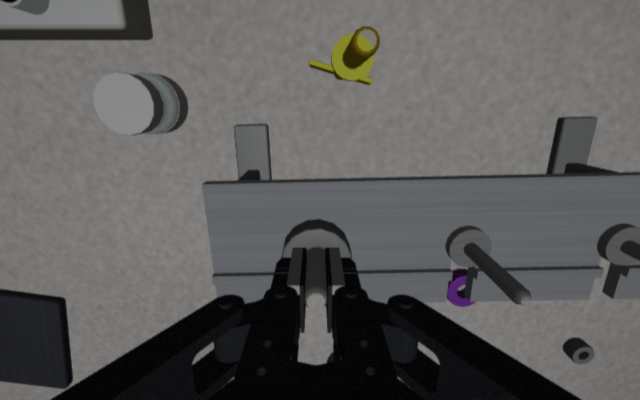

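>>> {"method": "play_rows", "body": {
  "series": [
    [5, [0, 0, -5], [0, 0, 0]],
    [5, [0, 0, -10], [0, 0, 0]],
    [5, [0, 0, -10], [0, 0, 0]],
    [5, [0, 0, -5], [0, 0, 0]],
    [5, [0, 0, 0], [0, 0, 0]],
    [5, [0, 0, 0], [0, 0, 0]]
  ]
}}

```text
clock: 13.45
position: [0.6566, 0.0691, 0.2544]
eef_rot: [[1.0, -0.0, -0.001], [-0.0, -1.0, -0.001], [-0.001, 0.001, -1.0]]
wrist_force: [-0.4, -0.7, -1.1]
opening: 0.112
```

Run:
```python
from h import *
o=telemetry.observe();print(o["position"].round(4), o["eef_rot"].round(4)[:,2],o["opening"],o["wrist_force"])
grab("side","side14");grab("scene","scene14")
b=cv2.resize(load("scene14")["img"][190:290,320:420],None,fx=3.85,fy=3.85,interpolation=cv2.INTER_CUBIC)
c=cv2.resize(load("side14")["img"][165:265,225:325],None,fx=3.85,fy=3.85,interpolation=cv2.INTER_CUBIC)
cv2.imwrite("pics/c14.png",np.hstack([b,c]))
```

```text
[0.6566 0.0691 0.2544] [-8.e-04 -7.e-04 -1.e+00] 0.1119338849505368 [-0.42076607 -0.67356888 -1.1048184 ]
```

View pics/c14.png

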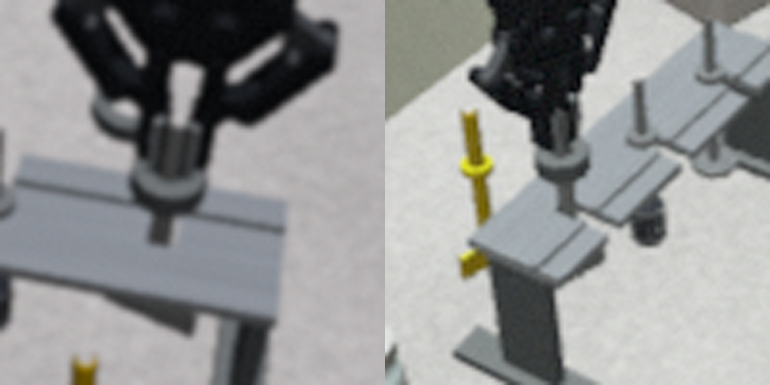

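>>> {"method": "play_rows", "body": {
  "series": [
    [5, [-8, 0, 0], [0, 0, 0]],
    [5, [-15, 0, 0], [0, 0, 0]],
    [5, [-20, 0, 0], [0, 0, 0]],
    [5, [-20, 0, 0], [0, 0, 0]],
    [5, [-20, 0, 0], [0, 0, 0]],
    [5, [-20, 0, 0], [0, 0, 0]],
    [5, [-15, 0, 0], [0, 0, 0]],
    [5, [-8, 0, 0], [0, 0, 0]],
    [5, [0, 0, 0], [0, 0, 0]],
    [5, [0, 0, 0], [0, 0, 0]]
  ]
}}

```text
clock: 14.55
position: [0.5309, 0.0692, 0.2546]
eef_rot: [[1.0, -0.0, -0.0], [-0.0, -1.0, -0.001], [-0.0, 0.001, -1.0]]
wrist_force: [0.3, -0.6, -1.6]
opening: 0.112
```

Run:
```python
from h import *
o=telemetry.observe();print(o["position"].round(4), o["eef_rot"].round(4)[:,2],o["opening"],o["wrist_force"])
grab("side","side15");grab("scene","scene15")
crop("scene15","s15",280,150,480,300,3.5);crop("side15","d15",200,130,400,300,3.5)
```

```text
[0.5309 0.0692 0.2546] [-2.e-04 -6.e-04 -1.e+00] 0.11170942974091545 [ 0.34263981 -0.55007863 -1.59595491]
```

View pics/s15.png

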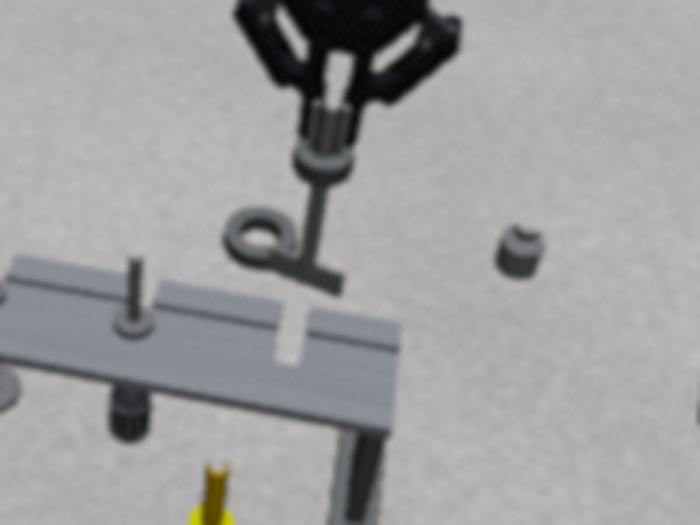

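View pics/d15.png

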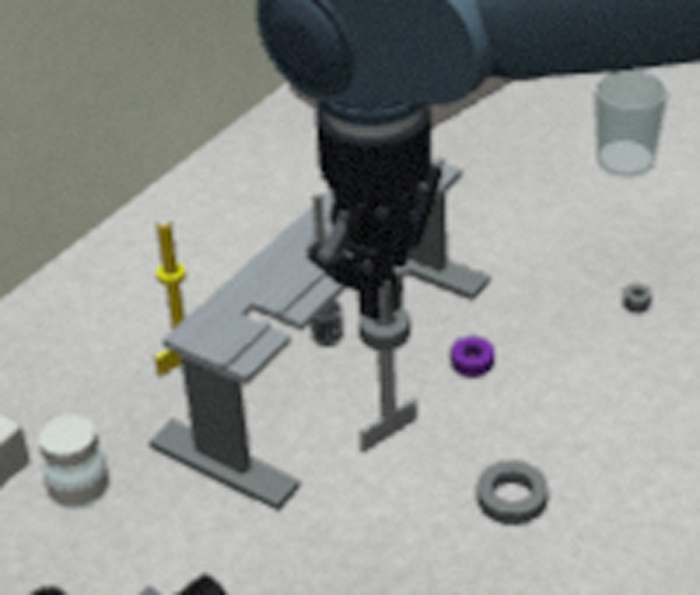

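>>> {"method": "play_rows", "body": {
  "series": [
    [5, [0, 0, -15], [0, 0, -0.05]],
    [5, [0, 0, -30], [0, 0, -0.13]],
    [5, [0, 0, -30], [0, 0, -0.135]],
    [5, [0, 0, -20], [0, 0, -0.135]],
    [5, [0, 0, -7], [0, 0, -0.135]],
    [5, [0, 0, 0], [0, 0, -0.135]],
    [5, [0, 0, 0], [0, 0, -0.135]],
    [5, [0, 0, 0], [0, 0, -0.135]],
    [5, [0, 0, 0], [0, 0, -0.135]],
    [5, [0, 0, 0], [0, 0, -0.135]],
    [5, [0, 0, 0], [0, 0, -0.135]],
    [5, [0, 0, 0], [0, 0, -0.135]],
    [5, [15, -8, 0], [0, 0, 0]],
    [5, [30, -16, 0], [0, 0, 0]],
    [5, [38, -20, 0], [0, 0, 0]],
    [5, [38, -20, 0], [0, 0, 0]],
    [5, [24, -13, 0], [0, 0, 0]],
    [5, [10, -5, 0], [0, 0, 0]],
    [5, [0, 0, 0], [0, 0, 0]],
    [5, [0, 0, 0], [0, 0, 0]]
  ]
}}

```text
clock: 16.65
position: [0.4555, 0.2272, 0.3564]
eef_rot: [[0.042, 0.999, -0.001], [0.999, -0.042, -0.001], [-0.001, -0.001, -1.0]]
wrist_force: [0.1, 0.1, -2.1]
opening: 0.109
```

Run:
```python
from h import *
o=telemetry.observe();print(o["position"].round(4), o["eef_rot"].round(4),o["opening"],o["wrist_force"],o["joints"].round(1))
grab("side","side16");grab("scene","scene16");grab("wrist","w16")
crop("scene16","s16",390,120,590,290,3.5);crop("side16","d16",190,200,390,370,3.5)
```

```text
[0.4555 0.2272 0.3564] [[ 4.180e-02  9.991e-01 -9.000e-04]
 [ 9.991e-01 -4.180e-02 -1.100e-03]
 [-1.100e-03 -8.000e-04 -1.000e+00]] 0.1090239130136489 [ 0.09248239  0.1062993  -2.08263494] [ 13.8  -7.6 106.3  -0.   81.3  16.2]
```

View pics/s16.png

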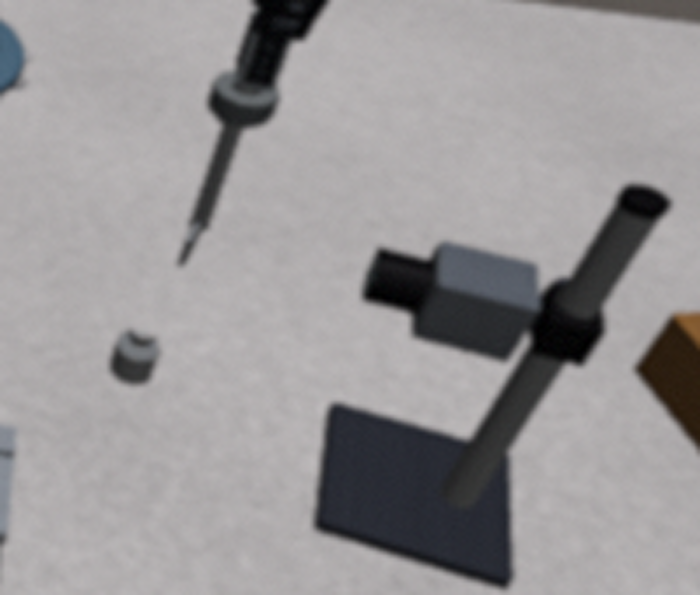

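View pics/d16.png

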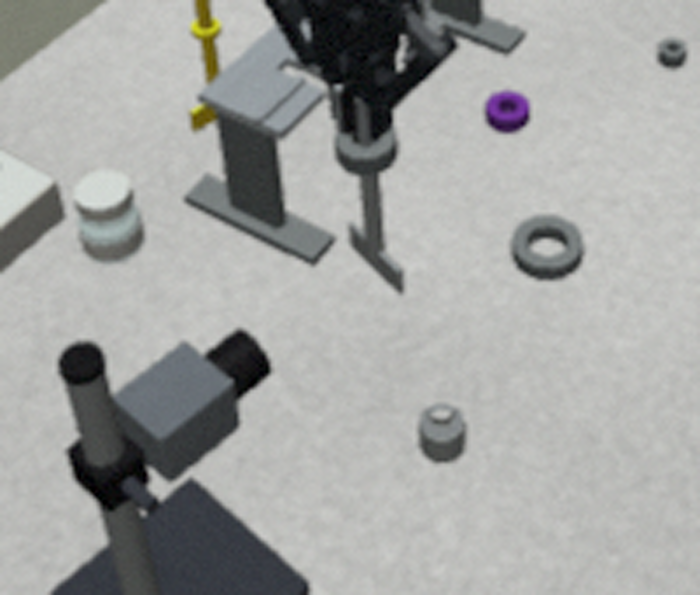

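View pics/w16.png

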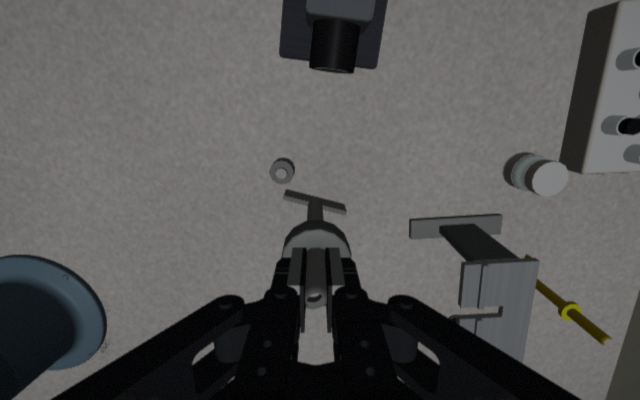

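Run:
```python
from h import *
d=load("w16")
a=cv2.resize(d["img"][0:90,270:395],None,fx=6,fy=6,interpolation=cv2.INTER_CUBIC);cv2.imwrite("pics/a16.png",np.clip(a*2.2,0,255).astype(np.uint8))
a=cv2.resize(d["img"][180:240,270:360],None,fx=8,fy=8,interpolation=cv2.INTER_CUBIC);cv2.imwrite("pics/b16.png",np.clip(a*1.8,0,255).astype(np.uint8))
```

```text
(no output)
```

View pics/a16.png

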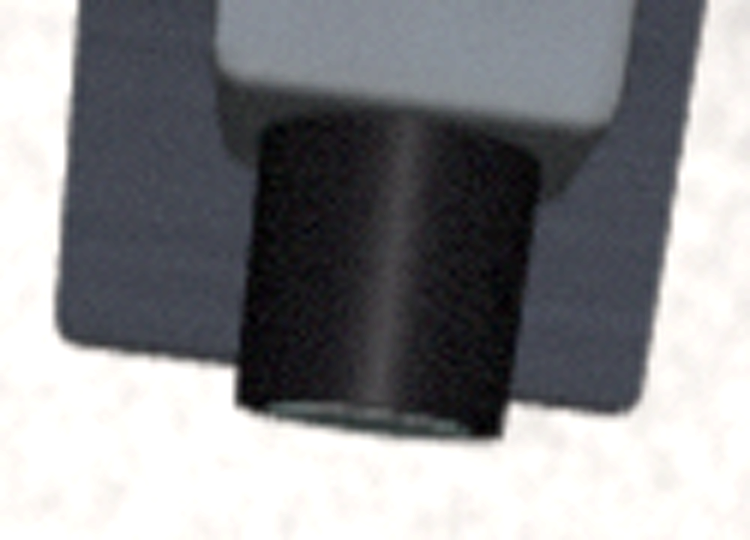

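View pics/b16.png

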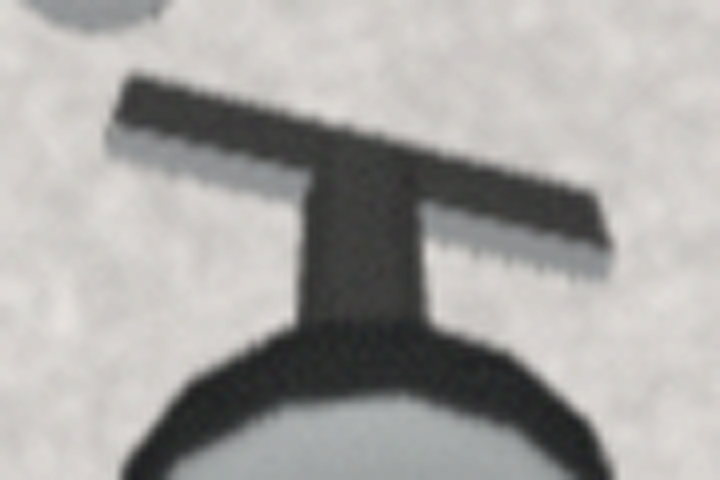

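```bash
cat > m16.py <<'E'
from h import *
d=load("w16")
L=lambda x,y:(270+(x+.5)/6-.5,(y+.5)/6-.5);B=lambda x,y:(270+(x+.5)/8-.5,180+(y+.5)/8-.5)
for z in(.16,.17,.18):
    a,b=onz(d,L(236,405),z),onz(d,L(503,435),z); v=b-a
    # side edges of the lens cylinder
    c,e=onz(d,L(262,150),z),onz(d,L(540,180),z)
    h1,h2=onz(d,L(222,72),z+.023),onz(d,L(607,132),z+.023)
    m1=(c-a)+(e-b)
    print("lens z",z,"mid",((a+b)/2).round(4),"w",np.linalg.norm(v).round(4),"ang rim normal",np.degrees(np.arctan2(v[1],v[0])).round(2)+90,"cyl",np.degrees(np.arctan2(m1[1],m1[0])).round(2),"head edge",np.degrees(np.arctan2(*(h2-h1)[1::-1])).round(2)+90,np.linalg.norm(h2-h1).round(4))
for z,p,q in[(.1814,(113,122),(608,246)),(.1594,(132,73),(597,190)),(.1814,(108,150),(610,276))]:
    a,b=onz(d,B(*p),z),onz(d,B(*q),z);v=b-a
    print("blade",z,((a+b)/2).round(4),np.linalg.norm(v).round(4),"normal",np.degrees(np.arctan2(v[1],v[0])).round(2)+90)
s=load("scene16");e=load("side16")
S=lambda x,y:(390+(x+.5)/3.5-.5,120+(y+.5)/3.5-.5);D=lambda x,y:(190+(x+.5)/3.5-.5,200+(y+.5)/3.5-.5)
for n,p,q in[("lens",(379,277),(252,357)),]:
    X,r=tri((s,S(*p)),(e,D(*q)));print(n,X.round(4),r)
# lens from side + wrist
X,r=tri((d,L(370,415)),(e,D(252,357)),(s,S(379,277)));print("lens3",X.round(4),r)
# blade ends in side: top-left, bottom-right etc
for n,p in[("L top",(350,226)),("L bot",(354,250)),("R top",(402,268)),("R bot",(402,291))]: print(n, onz(e,D(*p),.1814 if "top" in n else .1594).round(4))
E
python3 m16.py
```

```text
lens z 0.16 mid [0.4743 0.3277 0.16  ] w 0.0351 ang rim normal 81.57 cyl 80.75 head edge 79.69 0.0443
lens z 0.17 mid [0.4738 0.3268 0.17  ] w 0.0337 ang rim normal 81.57 cyl 80.75 head edge 79.69 0.0425
lens z 0.18 mid [0.4733 0.3259 0.18  ] w 0.0324 ang rim normal 81.57 cyl 80.75 head edge 79.69 0.0407
blade 0.1814 [0.457  0.2259 0.1814] 0.0523 normal 72.76
blade 0.1594 [0.4574 0.2249 0.1594] 0.0532 normal 72.78999999999999
blade 0.1814 [0.4567 0.2227 0.1814] 0.0532 normal 72.68
lens [0.4714 0.3303 0.1709] [np.float64(1.5), np.float64(1.5)]
lens3 [0.4727 0.329  0.1707] [np.float64(2.0), np.float64(1.6), np.float64(2.4)]
L top [0.479  0.2183 0.1814]
L bot [0.4775 0.2182 0.1594]
R top [0.4302 0.2293 0.1814]
R bot [0.431  0.2296 0.1594]
```

>>> {"method": "play_rows", "body": {
  "series": [
    [5, [-20, 0, 0], [0, 0, -0.045]],
    [5, [-30, 0, 0], [0, 0, -0.045]],
    [5, [-30, 0, 0], [0, 0, -0.044]],
    [5, [-20, 0, 0], [0, 0, 0]],
    [5, [0, 0, 0], [0, 0, 0]],
    [5, [0, 0, 0], [0, 0, 0]],
    [5, [0, 0, 0], [0, 0, 0]]
  ]
}}

```text
clock: 17.5
position: [0.4579, 0.1279, 0.3565]
eef_rot: [[-0.093, 0.996, -0.001], [0.996, 0.093, -0.0], [-0.0, -0.001, -1.0]]
wrist_force: [0.2, 0.0, -2.4]
opening: 0.105
```

Run:
```python
from h import *
o=telemetry.observe();print(o["position"].round(4), o["eef_rot"].round(4),o["qvel"].round(2))
d=grab("wrist","w17")
print(proj(d,np.array([.473,.328,.17])))
```

```text
[0.4579 0.1279 0.3565] [[-9.270e-02  9.957e-01 -1.100e-03]
 [ 9.957e-01  9.270e-02 -3.000e-04]
 [-2.000e-04 -1.100e-03 -1.000e+00]] [ 0.69  0.11 -0.04 -0.1   0.06 -0.11]
[363.69879093 -90.04925139]
```

View pics/w17.png

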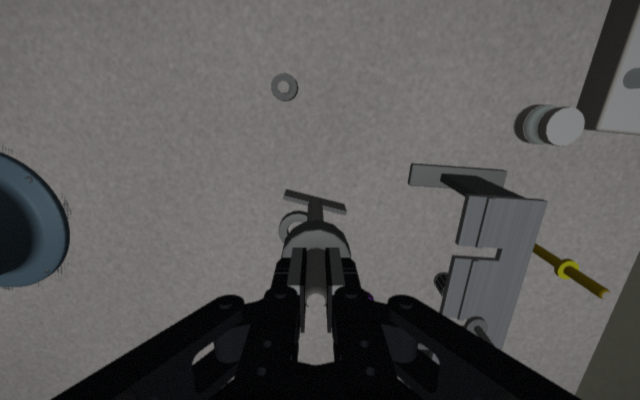

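>>> {"method": "play_rows", "body": {
  "series": [
    [5, [20, 25, 0], [0, 0, 0]],
    [5, [25, 32, 0], [0, 0, 0]],
    [5, [25, 32, 0], [0, 0, 0]],
    [5, [17, 22, 0], [0, 0, 0]],
    [5, [0, 0, 0], [0, 0, 0]],
    [5, [0, 0, 0], [0, 0, 0]],
    [5, [0, 0, 0], [0, 0, 0]]
  ]
}}

```text
clock: 18.25
position: [0.5596, 0.2246, 0.3562]
eef_rot: [[-0.093, 0.996, -0.002], [0.996, 0.093, -0.001], [-0.001, -0.002, -1.0]]
wrist_force: [-0.2, -0.4, -2.0]
opening: 0.111
```

Run:
```python
from h import *
o=telemetry.observe();print(o["position"].round(4), o["eef_rot"].round(4),o["qvel"].round(2))
d=grab("wrist","w18")
print(proj(d,np.array([.473,.328,.17])))
a=cv2.resize(d["img"][0:100,160:300],None,fx=5.5,fy=5.5,interpolation=cv2.INTER_CUBIC);cv2.imwrite("pics/a18.png",np.clip(a*2.2,0,255).astype(np.uint8))
```

```text
[0.5596 0.2246 0.3562] [[-9.320e-02  9.956e-01 -1.600e-03]
 [ 9.957e-01  9.320e-02 -9.000e-04]
 [-7.000e-04 -1.700e-03 -1.000e+00]] [-0.59 -0.78  0.24  0.01 -0.13  0.09]
[210.0773506  54.3471478]
```

View pics/a18.png

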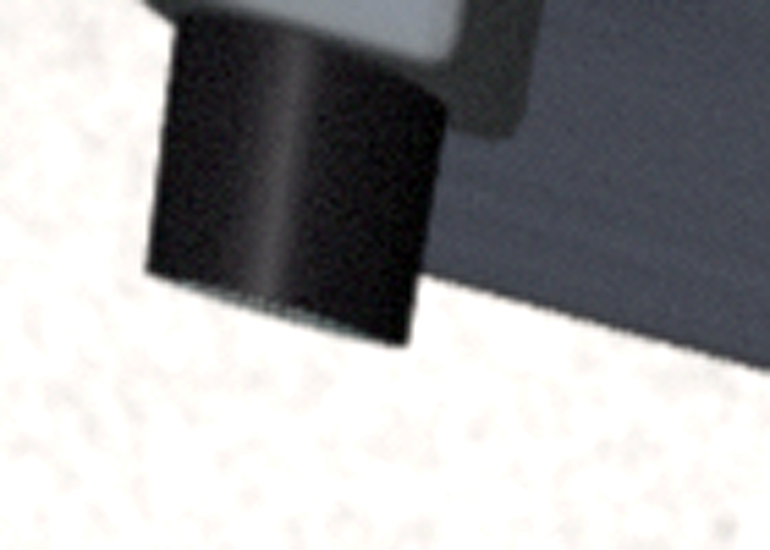

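View pics/w18.png

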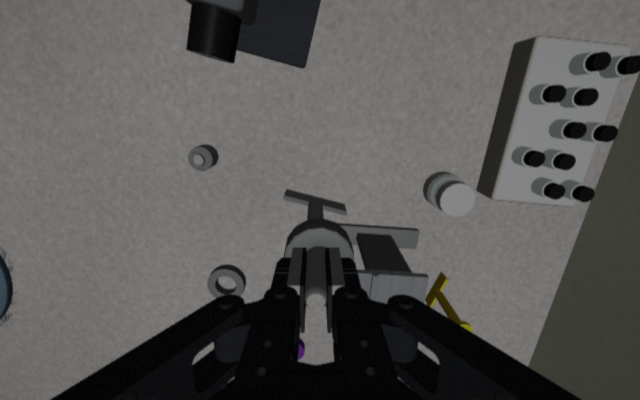

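Run:
```python
from h import *
d=load("w16");c=load("w18");s=load("scene16");e=load("side16")
L=lambda x,y:(270+(x+.5)/6-.5,(y+.5)/6-.5);M=lambda x,y:(160+(x+.5)/5.5-.5,(y+.5)/5.5-.5)
S=lambda x,y:(390+(x+.5)/3.5-.5,120+(y+.5)/3.5-.5);D=lambda x,y:(190+(x+.5)/3.5-.5,200+(y+.5)/3.5-.5)
X,r=tri((d,L(369.5,420)),(c,M(277.5,310)));print("wrist lens",X.round(4),r)
X4,r=tri((d,L(369.5,420)),(c,M(277.5,310)),(s,S(379,277)),(e,D(252,357)));print("all",X4.round(4),r)
for n,dd in(("w16",d),("w18",c)):
    C=-dd["R"].T@dd["t"]; v=C-X; print(n,"cam rel lens",v.round(4))
    for deg in(79,80,81,82): 
        a=np.radians(deg+180); print(deg, "dist in front of glass plane",round(1000*(v[0]*np.cos(a)+v[1]*np.sin(a)),1))
# foot edge in both views: line direction on z plane
for z in (.010,.012,.016):
  for n,p,q in(("w16",L(75,342),L(625,413)),("w18",M(428,274),M(770,370))):
    dd=d if n=="w16" else c
    a,b=onz(dd,p,z),onz(dd,q,z);v=b-a;print(n,z,np.degrees(np.arctan2(v[1],v[0])).round(2)+90,a.round(4),b.round(4))
# rim lines in w18: plane normal through camera
C,v1=ray(c,M(147,273));_,v2=ray(c,M(408,347));n=np.cross(v1,v2);n/=np.linalg.norm(n);print("w18 plane normal",n.round(3),np.degrees(np.arctan2(n[1],n[0])))
C,v1=ray(d,L(236,405));_,v2=ray(d,L(503,435));n=np.cross(v1,v2);n/=np.linalg.norm(n);print("w16 plane normal",n.round(3),np.degrees(np.arctan2(n[1],n[0])))
# blade in w18
a=cv2.resize(c["img"][180:240,270:360],None,fx=8,fy=8,interpolation=cv2.INTER_CUBIC);cv2.imwrite("pics/b18.png",np.clip(a*1.8,0,255).astype(np.uint8))
```

```text
wrist lens [0.4737 0.3266 0.1722] [np.float64(0.1), np.float64(0.1)]
all [0.4729 0.3283 0.1704] [np.float64(1.7), np.float64(1.4), np.float64(3.1), np.float64(1.5)]
w16 cam rel lens [-0.0127 -0.0228  0.2535]
79 dist in front of glass plane 24.8
80 dist in front of glass plane 24.6
81 dist in front of glass plane 24.5
82 dist in front of glass plane 24.3
w18 cam rel lens [ 0.0806 -0.0252  0.2533]
79 dist in front of glass plane 9.3
80 dist in front of glass plane 10.8
81 dist in front of glass plane 12.2
82 dist in front of glass plane 13.7
w16 0.01 80.74 [0.4228 0.3583 0.01  ] [0.5339 0.3402 0.01  ]
w18 0.01 80.73 [0.4549 0.3531 0.01  ] [0.5308 0.3407 0.01  ]
w16 0.012 80.74 [0.423 0.358 0.012] [0.5335 0.34   0.012 ]
w18 0.012 80.73 [0.4554 0.3528 0.012 ] [0.5309 0.3405 0.012 ]
w16 0.016 80.74 [0.4234 0.3575 0.016 ] [0.5328 0.3396 0.016 ]
w18 0.016 80.73 [0.4563 0.3523 0.016 ] [0.5312 0.3401 0.016 ]
w18 plane normal [-0.166 -0.985 -0.045] -99.59403704256533
w16 plane normal [-0.146 -0.985 -0.096] -98.42717967595736
```

View pics/b18.png

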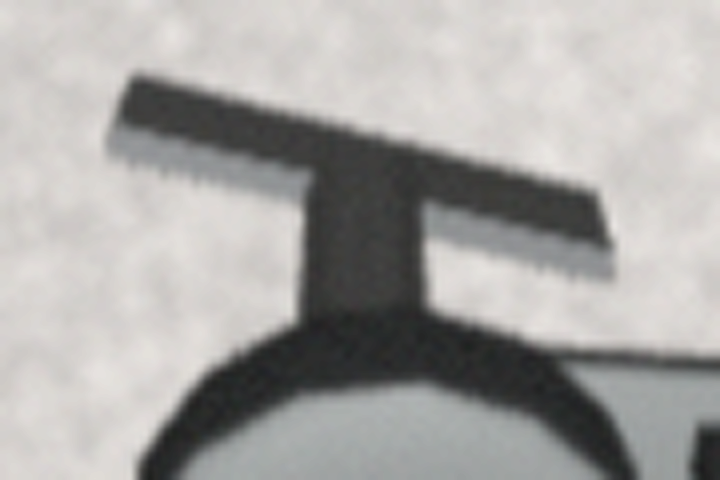

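>>> {"method": "play_rows", "body": {
  "series": [
    [5, [3, -20, 0], [0, 0, -0.002]],
    [5, [5, -32, 0], [0, 0, 0]],
    [5, [5, -32, -1], [0, 0, 0]],
    [5, [4, -19, 0], [0, 0, 0]],
    [5, [0, 0, 0], [0, 0, 0]],
    [5, [0, 0, 0], [0, 0, 0]],
    [5, [0, 0, 0], [0, 0, 0]],
    [5, [0, 0, 0], [0, 0, 0]]
  ]
}}

```text
clock: 19.1
position: [0.4568, 0.2315, 0.3574]
eef_rot: [[-0.094, 0.996, -0.001], [0.996, 0.094, -0.001], [-0.001, -0.001, -1.0]]
wrist_force: [0.1, -0.1, -1.3]
opening: 0.116
```

Run:
```python
from h import *
o=telemetry.observe();print(o["position"].round(4), o["eef_rot"].round(4),o["qvel"].round(2))
d=grab("wrist","w19");s=grab("scene","scene19");e=grab("side","side19")
a=cv2.resize(s["img"][135:225,430:520],None,fx=8,fy=8,interpolation=cv2.INTER_CUBIC);cv2.imwrite("pics/s19.png",a[:600])
a=cv2.resize(e["img"][220:310,250:340],None,fx=6.6,fy=6.6,interpolation=cv2.INTER_CUBIC);cv2.imwrite("pics/d19.png",a)
for n,q in(("s",s),("e",e)): print(n,[proj(q,np.array([.4572,.2283,z])).round(1) for z in(.171,.26,.32)])
```

```text
[0.4568 0.2315 0.3574] [[-9.410e-02  9.956e-01 -9.000e-04]
 [ 9.956e-01  9.410e-02 -7.000e-04]
 [-6.000e-04 -1.000e-03 -1.000e+00]] [0.15 0.24 0.01 0.08 0.13 0.04]
s [array([448.2, 186.3]), array([459.8, 152.7]), array([468.7, 126.8])]
e [array([295.1, 274.1]), array([292.9, 245.7]), array([291.3, 224.6])]
```

View pics/s19.png

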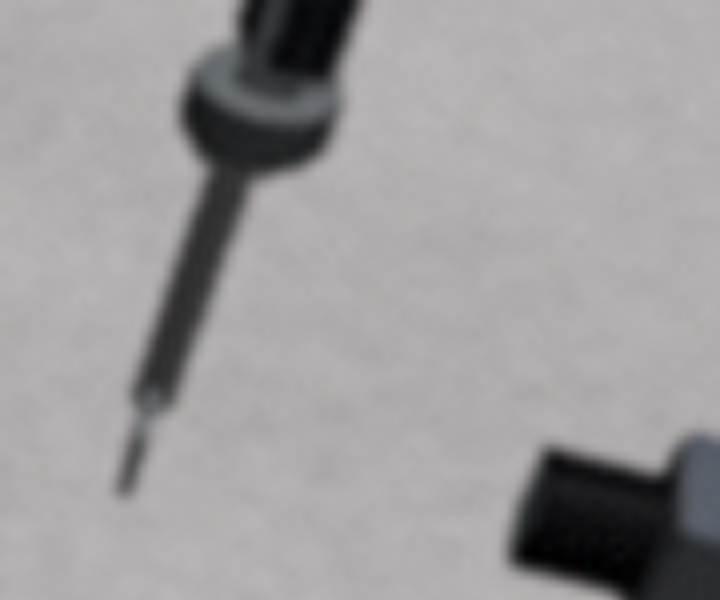

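View pics/d19.png

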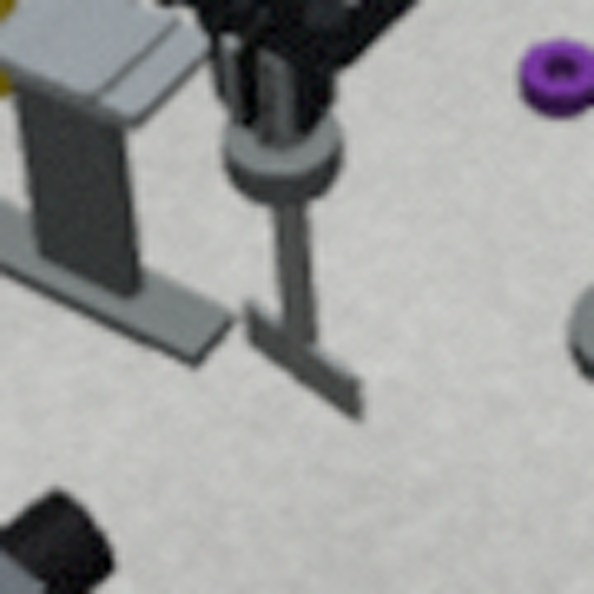

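```bash
cat > axis.py <<'E'
from h import *
import sys
def axis_line(d,rows,xr,thr):
    g=cv2.cvtColor(d["img"],cv2.COLOR_BGR2GRAY).astype(float); pts=[]
    for r in rows:
        p=g[r,xr[0]:xr[1]]; bg=np.percentile(p,85); w=np.clip(bg-8-p,0,None); 
        k=np.argmin(p); lo=max(k-5,0); w2=np.zeros_like(w); w2[lo:k+6]=w[lo:k+6]
        pts.append(((w2*np.arange(xr[0],xr[1])).sum()/w2.sum(),r))
    pts=np.array(pts); m=np.polyfit(pts[:,1],pts[:,0],1); res=pts[:,0]-np.polyval(m,pts[:,1]); return m,res,pts
t=sys.argv[1]
s=load("scene"+t);e=load("side"+t)
ms,rs,ps=axis_line(s,range(*map(int,sys.argv[2].split(","))),(440,470),0)
me,re_,pe=axis_line(e,range(*map(int,sys.argv[3].split(","))),(285,305),0)
print("res",rs.round(2),re_.round(2))
def plane(d,m,rows):
    a=ray(d,(np.polyval(m,rows[0]),rows[0]));b=ray(d,(np.polyval(m,rows[1]),rows[1])); n=np.cross(a[1],b[1]); return n/np.linalg.norm(n),a[0]
n1,C1=plane(s,ms,(ps[0,1],ps[-1,1]));n2,C2=plane(e,me,(pe[0,1],pe[-1,1]))
ax=np.cross(n1,n2);ax/=np.linalg.norm(ax)*np.sign(ax[2]);print("axis",ax.round(4),"tilt deg",np.degrees(np.arccos(ax[2])).round(2))
for z in(.171,.26):
    X=np.linalg.solve(np.array([n1,n2,[0,0,1]]),[n1@C1,n2@C2,z]);print("axis at z",z,X.round(4))
E
python3 axis.py 19 158,183 253,269
```

```text
res [ 0.01  0.04  0.09  0.02 -0.01  0.02  0.02 -0.05 -0.09 -0.07 -0.07 -0.05
 -0.01 -0.01  0.01  0.04  0.08  0.07 -0.01 -0.05  0.   -0.   -0.07  0.01
  0.08] [-0.63 -0.38 -0.29 -0.25 -0.09  0.03  0.13  0.31  0.41  0.46  0.76  0.91
  1.2   0.4   1.2  -4.16]
axis [-0.1367  0.0358  0.99  ] tilt deg 8.12
axis at z 0.171 [0.4645 0.2259 0.171 ]
axis at z 0.26 [0.4522 0.2291 0.26  ]
```

```bash
python3 axis.py 19 158,183 253,265; sed -i 's/k=np.argmin(p); lo=max(k-5,0); w2=np.zeros_like(w); w2\[lo:k+6\]=w\[lo:k+6\]/w2=w/' axis.py; python3 axis.py 19 158,183 253,265
```

```text
res [ 0.01  0.04  0.09  0.02 -0.01  0.02  0.02 -0.05 -0.09 -0.07 -0.07 -0.05
 -0.01 -0.01  0.01  0.04  0.08  0.07 -0.01 -0.05  0.   -0.   -0.07  0.01
  0.08] [-0.03  0.09  0.05 -0.04 -0.01 -0.01 -0.05 -0.   -0.03 -0.11  0.06  0.08]
axis [-0.0126  0.0091  0.9999] tilt deg 0.89
axis at z 0.171 [0.4579 0.2273 0.171 ]
axis at z 0.26 [0.4568 0.2281 0.26  ]
res [ 0.02  0.04  0.09  0.02 -0.01  0.02  0.02 -0.05 -0.09 -0.07 -0.07 -0.05
 -0.01 -0.01  0.01  0.04  0.08  0.07 -0.01 -0.05  0.   -0.   -0.07  0.01
  0.08] [-0.04  0.08  0.05 -0.04 -0.01 -0.01 -0.07  0.01 -0.01 -0.08  0.09  0.03]
axis [-0.0165  0.01    0.9998] tilt deg 1.1
axis at z 0.171 [0.4581 0.2272 0.171 ]
axis at z 0.26 [0.4567 0.2281 0.26  ]
```

Run:
```python
from h import *
s=load("scene19");e=load("side19")
a=cv2.resize(s["img"][180:215,485:525],None,fx=9.5,fy=9.5,interpolation=cv2.INTER_CUBIC)
b=cv2.resize(e["img"][285:320,240:280],None,fx=9.5,fy=9.5,interpolation=cv2.INTER_CUBIC)
cv2.imwrite("pics/l19.png",np.clip(np.hstack([a,b])*1.5,0,255).astype(np.uint8))
```

```text
(no output)
```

View pics/l19.png

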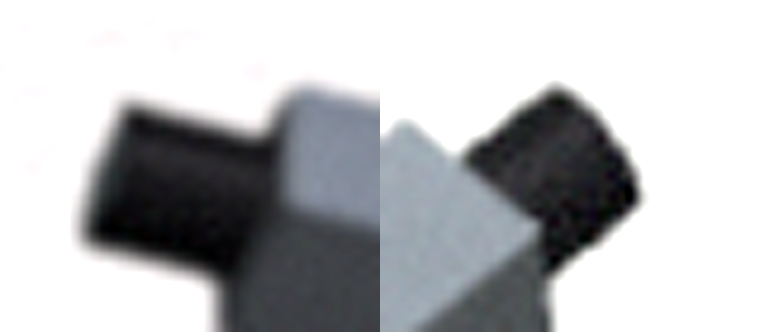

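Run:
```python
from h import *
d=load("w19")
a=cv2.resize(d["img"][0:240,265:385],None,fx=2.5,fy=2.5,interpolation=cv2.INTER_CUBIC)
a=np.clip(a*2.,0,255).astype(np.uint8)
l=cv2.resize(d["img"][45:95,300:370],None,fx=10,fy=10,interpolation=cv2.INTER_CUBIC)
cv2.imwrite("pics/l19w.png",np.clip(l*2.2,0,255).astype(np.uint8));cv2.imwrite("pics/w19z.png",a)
l=cv2.resize(d["img"][180:240,270:360],None,fx=8,fy=8,interpolation=cv2.INTER_CUBIC);cv2.imwrite("pics/b19.png",np.clip(l*1.8,0,255).astype(np.uint8))
```

```text
(no output)
```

View pics/l19w.png

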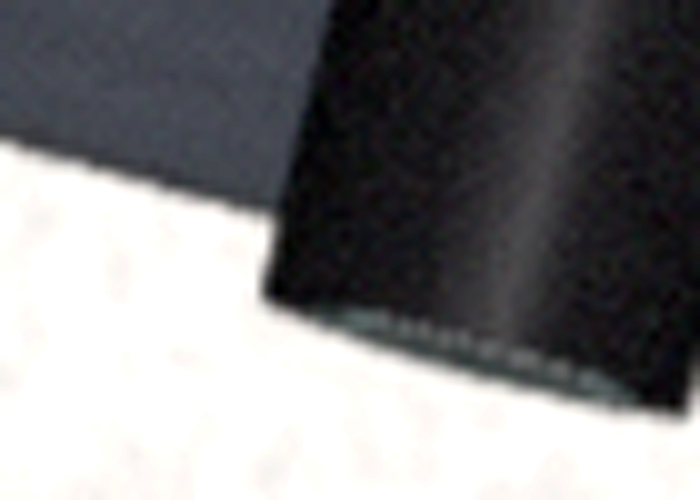

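View pics/b19.png

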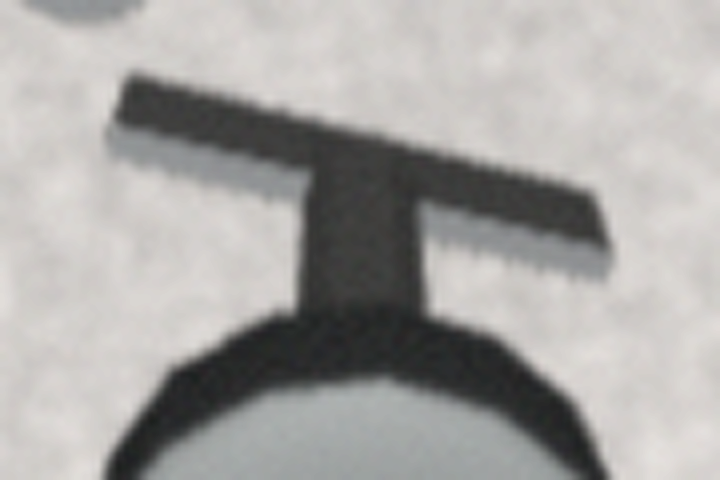

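Run:
```python
from h import *
s=load("scene19");e=load("side19");w=load("w19");w16=load("w16");w18=load("w18")
f=lambda x0,y0,k:(lambda x,y:(x0+(x+.5)/k-.5,y0+(y+.5)/k-.5))
S=f(485,180,9.5);E=f(240,285,9.5);W=f(300,45,10);L=f(270,0,6);M=f(160,0,5.5);B=f(270,180,8)
print("ext lens",*[np.round(v,4) for v in tri((s,S(104,172)),(e,E(220,145)))])
ow=[(w,W(477.5,353.5)),(w16,L(369.5,420)),(w18,M(277.5,310))]
print("wrist lens",*[np.round(v,4) for v in tri(*ow)]); X,r=tri(*ow,(s,S(104,172)),(e,E(220,145)));print("all",X.round(4),r)
a,b=onz(w,W(265,295),.171),onz(w,W(690,412),.171);v=b-a;print("rim",np.linalg.norm(v),np.degrees(np.arctan2(v[1],v[0]))+90)
# cylinder upper edges w19: left edge
for zz in(.1814,.1594):
    p,q=((113,122),(608,246)) if zz>.17 else ((132,73),(597,190))
    a,b=onz(w,B(*p),zz),onz(w,B(*q),zz);v=b-a;print("blade",((a+b)/2).round(4),np.linalg.norm(v).round(4),np.degrees(np.arctan2(v[1],v[0]))+90)
# ext blade: side corners (crop 6.6 @250,220): top L, bot L, topR, botR
D=f(250,220,6.6);S2=f(430,135,8)
# near-edge in scene: blade near end (x+): top (146,415), bottom (124,492)
print("near end top",tri((s,S2(146,418)),(e,D(247,303)))," bottom",tri((s,S2(124,490)),(e,D(249,335))))
```

```text
ext lens [0.4714 0.3255 0.1724] [0.8 0.8]
wrist lens [0.4737 0.3267 0.1723] [0.1 0.1 0. ]
all [0.473  0.3261 0.1726] [np.float64(0.9), np.float64(0.8), np.float64(1.0), np.float64(0.5), np.float64(2.3)]
rim 0.03361570065182797 81.05882670270988
blade [0.4581 0.2303 0.1814] 0.0525 80.62239638639133
blade [0.4585 0.2294 0.1594] 0.0534 80.65579958726602
near end top (array([0.47937415, 0.22491134, 0.18454957]), [np.float64(1.9), np.float64(1.9)])  bottom (array([0.483201  , 0.22322619, 0.1632367 ]), [np.float64(0.2), np.float64(0.2)])
```

Run:
```python
from h import *
s=load("scene19"); g=cv2.cvtColor(s["img"],cv2.COLOR_BGR2GRAY).astype(float)
def tilt(rows,xfun,half,name):
    pts=[]
    for r in rows:
        c=xfun(r); lo,hi=int(c-half),int(c+half)+1; p=g[r,lo:hi]; w=np.clip(np.percentile(p,90)-10-p,0,None); pts.append(((w*np.arange(lo,hi)).sum()/w.sum(),r))
    pts=np.array(pts); m=np.polyfit(pts[:,1],pts[:,0],1); res=np.std(pts[:,0]-np.polyval(m,pts[:,1]))
    a=ray(s,(np.polyval(m,rows[0]),rows[0]))[1];b=ray(s,(np.polyval(m,rows[-1]),rows[-1]))[1]; n=np.cross(a,b);n/=np.linalg.norm(n)
    # y-tilt if x-tilt zero: ax=(0,t,1): n.ax=0
    print(name,"y-tilt deg",np.degrees(-n[2]/n[1]).round(2),"res",res.round(2), pts[[0,-1]].round(1))
P=lambda z:proj(s,np.array([.4572,.2283,z]))
lin=lambda a,b:(lambda r:a[0]+(b[0]-a[0])*(r-a[1])/(b[1]-a[1]))
tilt(range(159,183),lin((458.5,157),(449.3,184)),8,"paddle")
tilt(range(225,262),lin((547,220),(523,262)),14,"column low")
tilt(range(182,206),lin((573,182),(560,206)),13,"column top")
```

```text
paddle y-tilt deg 0.35 res 0.05 [[457.5 159. ]
 [449.4 182. ]]
column low y-tilt deg 1.04 res 1.09 [[543.2 225. ]
 [520.2 261. ]]
column top y-tilt deg 2.61 res 0.33 [[570.5 182. ]
 [554.2 205. ]]
```

>>> {"method": "play_rows", "body": {
  "series": [
    [5, [-0.9, -1.1, -0.7], [0, 0.006, 0]],
    [5, [0, 0, 0], [0, 0, 0]],
    [5, [0, 0, 0], [0, 0, 0]],
    [5, [0, 0, 0], [0, 0, 0]],
    [5, [0, 0, 0], [0, 0, 0]],
    [5, [0, 0, 0], [0, 0, 0]]
  ]
}}

```text
clock: 19.85
position: [0.4551, 0.2308, 0.3581]
eef_rot: [[-0.095, 0.995, -0.002], [0.995, 0.095, 0.005], [0.006, -0.001, -1.0]]
wrist_force: [0.9, 0.5, -0.7]
opening: 0.11
```

```bash
python3 - <<'E'
from h import *
o=telemetry.observe();print(o["clock"],o["position"].round(4), o["eef_rot"].round(4),o["qvel"].round(2),o["wrist_force"],o["opening"])
d=grab("wrist","w20");s=grab("scene","scene20");e=grab("side","side20")
l=cv2.resize(d["img"][180:240,270:360],None,fx=8,fy=8,interpolation=cv2.INTER_CUBIC);cv2.imwrite("pics/b20.png",np.clip(l*1.8,0,255).astype(np.uint8))
E
python3 axis.py 20 158,183 253,265
```

```text
19.85 [0.4551 0.2308 0.3581] [[-0.0949  0.9955 -0.0015]
 [ 0.9955  0.0949  0.0054]
 [ 0.0055 -0.001  -1.    ]] [ 0.09 -0.01  0.02 -0.   -0.03 -0.02] [ 0.93208772  0.46216174 -0.74983378] 0.10957645569397206
res [-0.08 -0.06 -0.03  0.01  0.03  0.02  0.01  0.02  0.   -0.02  0.03  0.02
  0.01  0.04  0.09  0.03  0.02  0.11  0.02 -0.12 -0.08 -0.03 -0.06 -0.02
  0.02] [ 0.04  0.   -0.06 -0.06  0.01 -0.11  0.1   0.13  0.04 -0.06  0.02 -0.07]
axis [ 0.0129 -0.0032  0.9999] tilt deg 0.76
axis at z 0.171 [0.455 0.228 0.171]
axis at z 0.26 [0.4562 0.2278 0.26  ]
```

View pics/b20.png

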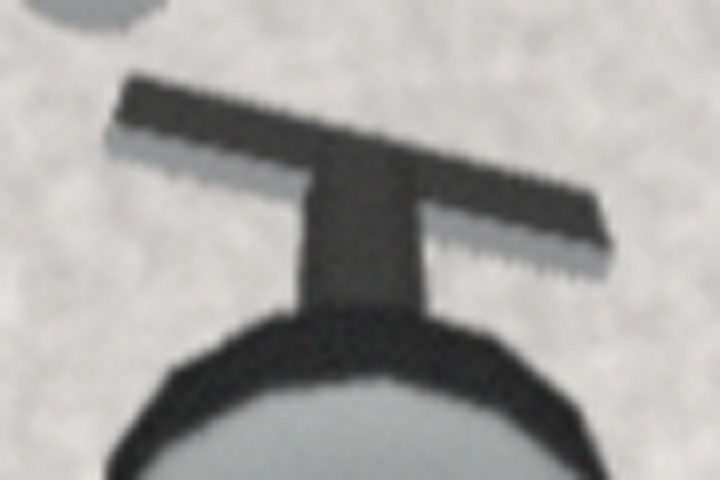

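View pics/scene20.png

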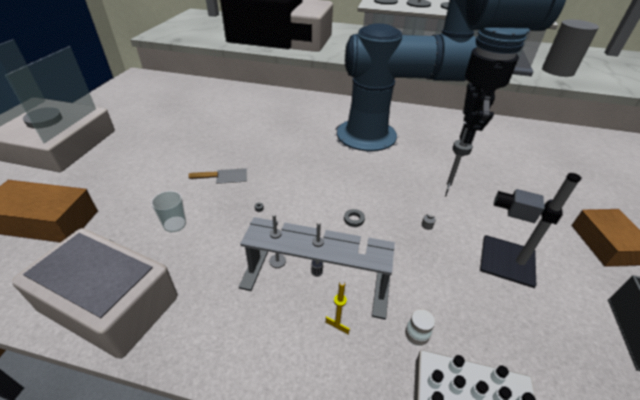

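View pics/side20.png

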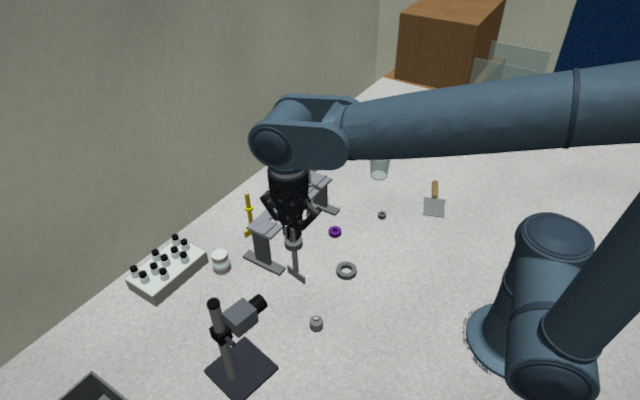

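Run:
```python
from h import *
w=load("w20");f=lambda x0,y0,k:(lambda x,y:(x0+(x+.5)/k-.5,y0+(y+.5)/k-.5));B=f(270,180,8)
F=[]
for zz,p,q in((.1827,(113,122),(608,246)),(.1607,(132,73),(597,190))):
    a,b=onz(w,B(*p),zz),onz(w,B(*q),zz);v=b-a;F.append((a+b)/2);print(np.degrees(np.arctan2(v[1],v[0]))+90)
n=np.array([np.cos(np.radians(80.6)),np.sin(np.radians(80.6)),0]);c=np.mean(F,0)-.002*n;print("blade",c.round(4), (F[0]-F[1]).round(4))
for L in([.4737,.3267,.1723],[.473,.3261,.1726]):
    v=np.array(L)-c;print("along",v@n,"lat",v@np.array([n[1],-n[0],0]),"dz",v[2])
```

```text
80.69804428887846
80.7293479779726
blade [0.4562 0.2285 0.1717] [-0.0004  0.0007  0.022 ]
along 0.09972930135812547 lat 0.0012762729958986487 dz 0.0005999999999999894
along 0.09902302988759215 lat 0.0006836680601187067 dz 0.0008999999999999841
```

>>> {"method": "play_rows", "body": {
  "series": [
    [5, [-0.7, 0.4, -0.6], [0, 0, 0]],
    [5, [0, 0, 0], [0, 0, 0]],
    [5, [0, 0, 0], [0, 0, 0]],
    [5, [0, 0, 0], [0, 0, 0]],
    [5, [0, 0, 0], [0, 0, 0]],
    [5, [0, 0, 0], [0, 0, 0]],
    [5, [0, 0, 0], [0, 0, 0]]
  ]
}}

```text
clock: 20.7
position: [0.4555, 0.2301, 0.3587]
eef_rot: [[-0.095, 0.995, -0.002], [0.995, 0.095, 0.005], [0.005, -0.001, -1.0]]
wrist_force: [-0.1, -0.5, -1.5]
opening: 0.114
```

Run:
```python
from h import *
from rig import sign_off
o=telemetry.observe();print(o["clock"],o["position"].round(4), o["eef_rot"].round(4),o["qvel"].round(2),o["opening"])
print(sign_off())
```

```text
20.7 [0.4555 0.2301 0.3587] [[-0.0948  0.9955 -0.0016]
 [ 0.9955  0.0948  0.0054]
 [ 0.0055 -0.0011 -1.    ]] [ 0.01 -0.15 -0.04  0.02  0.07 -0.07] 0.11420859252608426
the job is handed in; nothing more can be done
None
```

I put the middle grey collar on the paddle's flange, let go of it, then lifted the paddle and collar out of the rack by the shaft. I handed the job in at 20.7 s with the arm holding it still in front of the lens.

- **Position:** The last wrist-camera measurement, before a final shift of under 1 mm, put the blade's middle 99–100 mm from the glass. It was about 1 mm off the lens axis sideways and under 1 mm off in height.
- **Angle:** The blade's normal measured 80.7° against about 80.6° for the lens axis.
- **Final shift:** I did not take new pictures after it. The arm's reading showed it had moved as asked and stopped.
- **Collar:** The last close views show the collar still on the paddle.
- **Surroundings:** In the last pictures, everything else on the bench looked to be where it started.

Some checks disagreed:
- **Uprightness:** The scene and side cameras gave a shaft tilt of 0.8–1.1°, which is near their own calibration error. The wrist view suggested up to about 1°. I corrected the tilt by only about 0.3°.
- **Lens position:** The cameras differed by about 2 mm on where the lens is.
- **Lens direction:** Different edges of the camera gave between 79.7° and 81.6°, so I used about 80.6°.

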